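Gauge the gel cassettes and return them to the rack

ROBOT

A 6-joint arm with a two-finger parallel gripper is mounted at the origin on the work surface. World frame = base frame: x ahead of the robot, y to its left, z up, the work surface at z = 0. Lengths are in m, angles in degrees, forces in N, time in s.
With the tool pointing down it reaches from about 0.325 to 0.9 m from the base axis. Payload 3.5 kg.
Tool frame: the origin (TCP) lies between the finger pads; the fingertips stand 19 mm ahead of it and the grasp point (between the pads) is the TCP (manip.tcp_to_tips is the distance from the TCP to the fingertips, in m); z points along the fingers, y is the line along which they close (so a half turn about z gives the same grasp; the last joint's range is limited). The gripper opens to 85 mm and grips with 20 to 120 N. Pads are 22 mm wide; open, the fingers measure 114 mm over their backs; the gripper's body (76 mm by 85 mm) begins 54 mm behind the grasp point. The pads swing forward as they close: fully open they stand 13 mm farther back than shut.
Start: joints at [70.565, 15.837, -1.513, 72.651, 0, 84.076], TCP at [0.146, 0.608, 0.25] pointing down, gripper open.
Joint ranges: [-178.77, 178.77], [-48.84, 107.48], [-61.69, 71.31], [-111.58, 123.2], [-90, 87.43], [-180, 180]. Speed limits (degrees/s): [147.25, 147.25, 180, 180, 180, 180].

INTERFACE

Orientations are given as [roll, pitch, yaw] about the fixed x, y, z axes, in that order (R = Rz(yaw) Ry(pitch) Rx(roll)).
In Python, from rig import manip gives the robot as it stands.
- The arm moves only by the tool drive_tool, never from a script. Its argument "targets" is a list of rows, each a list of 3 entries, a list of its own where there are three numbers: the closure, from -1 (fully open) to 1 (shut), then the shift along the world's x, y, z in m, then the turn, a rotation vector about the world's x, y, z in rad. A call has exactly 10 rows; each row shifts and turns the commanded pose from where the row before left it; what a row does not reach is not made up. A row lasts 1/8 s, in which the tool goes at most 62.5 mm and 10.7 degrees, less where a joint would pass 70% of its speed; a pose out of reach is approached as far as the arm can. A call is refused whole if a number of a shift passes 0.0625 or a number of a turn 0.188, either way. A call with a gripper value outside its range is refused whole. The fingers move at their own pace and stop on an object; "newtons" is the grip in N (left out, the last holds). Time passes only in rows, so rows that do not move let the fingers close, or fill a call up. It gives the time, the measured TCP pose, the force and the opening at its end, in the units of the state.
- manip.state(): the state, without advancing time (a new reading comes with each control period).
- manip.read_camera(name): name is "scene" or "top" or "wrist"; returns a dict with "frame" (384x512x3 uint8, red, green, blue), "vfov" (degrees; the focal length in pixels is half the picture's height over the tangent of half this angle, whatever the lens; pixels are square), "cx", "cy" (the principal point, pixels), "rvec" (rotation vector, rad) and "tvec" (3), from world to camera coordinates, as OpenCV has them; the wrist camera has in their place "tool_from_camera" (4x4, takes a point from camera to tool coordinates, whose origin is the TCP and whose axes are the flange's). Camera axes: x right, y down, z forward; pixel columns grow to the right and rows downward; lengths in m; the calibration is good to about 2 mm. A picture is of the moment at which its call begins: read the wrist's pose just before it. There is no depth.
- manip.finish_job(): hands the job in, once; it reports no verdict.
Trained networks look in a picture, given as the dict that the camera call returned (one of the last four; its "shot" number tells which), for a name from the list of things; names that differ only in an ending like _2 or _b are one class to them, and where a whole thing is asked for, a point or a joint stands for the part that bears it (a point fixed in the world has none). Each returns a list of dicts, best first, with "conf" (0 to 1); they miss things now and then, are a little off and sometimes report something else, mostly with a low value. They report only what shows in the picture. A call takes as long as a camera call. They do not tell look-alikes from the thing itself.
- manip.trace(picture, name): "mask" (384x512 bool, what is visible of it) and "at" ([column, row] in pixels, amid what is visible of it).
The state is a dict: "clock": time; "joints": joint angles; "joint_vel": joint speeds; "joint_torque": joint torques, N m; "position": TCP position; "ee_rot": TCP orientation; "wrist_force": force on the tool from outside, world axes, zero at the start; "torque": the same for the moment, N m; "width": finger opening in m.
Only numpy, scipy, OpenCV 4.12 (cv2) and the standard library are available. Lean on these libraries where they do the work, as an engineer would, in place of code of your own. Each camera call takes 0.05 s, during which the arm holds its last target. There are 200 camera calls.

TASK

Check the glass gel cassettes before casting: draw every one up out of the white drying rack and stand it fully home in a slot of its own in the grey gauge stand, and once all are in, press the sprung gauge bar down by its knob until it bears firmly on their top edges, keep it there for a second or two so that it reads their height, and let it spring back up. Then draw the cassettes out again and stand each fully home in a slot of its own in the rack (any slot will do in either holder), never tipping one over. The squat brown bottle with the white cap must finish upright and wholly on the round black mat, ready for casting; leave the orange-capped and yellow-capped jars and the tip box where they are.

Things in the scene. Friction and masses are not known exactly. Their poses are not given: they have to be found in the camera images.
- rack: White plastic drying rack, fixed, 124 (x) x 164 (y) mm, origin under its centre, z up. Four slots parallel to its x axis, centred on x = 0 at y = +60, +20, -20, -60 mm. Slot floor at z = 8; the fins beside the slots flare from 11 to about 20 apart at their tops, z = 54; end walls leave a cassette 4 mm of play each way. A cassette stands 39 proud of them, centre at z = 50.5.
- stand: Grey gauge stand, fixed; origin under the centre of its slotted block, 120 (x) x 172 (y) x 33 high, z up; the gauge stands at its +x end, base out to x = 85. Four slots 106 x 11, parallel to x, centred on x = 0 at y = +60, +20, -20, -60 mm, mouths chamfered by 4. Slot floor z = 8: a cassette fully home has its centre at z = 50.5, top edge at z = 93.
- foot (a joint): Aluminium gauge bar of the stand, sliding straight down two posts: 0 when up, growing downward, in m, to a stop at 0.070; 0.057 when resting on cassettes that are fully home. A spring lifts it: about 1.5 N starts it, about 7 N holds it at 0.057; press with 12 to 20 N so that it bears firmly on them. The posts, 10 across, stand at x = 68, y = +-76 in the stand's frame and end at z = 194.
- stand_gap (a point): Middle of the gauge bar's near lower edge when up (x = 36, y = 0, z = 150 in the stand's frame); fixed to the stand. The bar overhangs the slots' +x ends, from x = 36 to 78, y = -88 to 88. So hold a cassette by the half away from the bar, bring it in from the -x side below the bar and above the block, then lower it.
- knob_top (a point): Centre of the flat top of the black press knob (32 mm across) in the middle of the gauge bar, at x = 60, y = 0, z = 190 in the stand's frame when up; it moves with the bar. Press it from above with closed fingers.
- cassette1_center (a point): Gel cassette: a flat sandwich of two clear glass plates with grey spacers along both upright edges and the bottom, 100 long (x) x 8 thick (y) x 85 tall (z), 110 g, upright in a slot of the rack at the start. The point is its centre, half-way up; z is up. Two to four of the four cassettes are there; starts in the rack's slot at y = +60 mm.
- cassette2_center (a point): Gel cassette: a flat sandwich of two clear glass plates with grey spacers along both upright edges and the bottom, 100 long (x) x 8 thick (y) x 85 tall (z), 110 g, upright in a slot of the rack at the start. The point is its centre, half-way up; z is up. Two to four of the four cassettes are there; starts in the rack's slot at y = +20 mm.
- cassette3_center (a point): Gel cassette: a flat sandwich of two clear glass plates with grey spacers along both upright edges and the bottom, 100 long (x) x 8 thick (y) x 85 tall (z), 110 g, upright in a slot of the rack at the start. The point is its centre, half-way up; z is up. Two to four of the four cassettes are there; starts in the rack's slot at y = -20 mm.
- cassette4_center (a point): Gel cassette: a flat sandwich of two clear glass plates with grey spacers along both upright edges and the bottom, 100 long (x) x 8 thick (y) x 85 tall (z), 110 g, upright in a slot of the rack at the start. The point is its centre, half-way up; z is up. Two to four of the four cassettes are there; starts in the rack's slot at y = -60 mm.
- bottle_center (a point): Squat brown glass bottle with a wide white screw cap, 80 tall, 220 g, loose, upright on the bench: body 62 across up to 48 above its foot, then a shoulder, cap 50 across from 58 to 80. The point is its centre, half-way up (40 above its foot); z is up.
- mat: Round black rubber mat, 100 across, 2 thick, fixed to the bench; origin at the centre of its underside.
- jar_orange: Bystander: white jar with a wide orange cap, 70 across, 102 tall, loose; origin under its centre.
- jar_yellow: Bystander: white jar with a wide yellow cap, 70 across, 102 tall, loose; origin under its centre.
- tipbox: Bystander: blue pipette-tip box with clear lid, 85 x 125 x 72, loose; origin under its centre.
Mind the look-alikes: they are no part of the job. Of the things that look like the stand, take the one that is farthest from the robot's base at the start.

How it is judged:
By the outcome, as a careful person would: the job done as asked, in the order asked, and still so for the second after the job is handed in, with the robot touching nothing.
Of cassette1, cassette2, cassette3, cassette4 only 2 to 4 are there at a start; the rules pass over those that are not, and their reading is None.
At some moment in a run one of bottle may be knocked a few centimetres aside while the robot is not near it.
It also fails if it takes over 210 s, if anything falls off the work surface, if the arm or the gripper's body presses on something with over 40 N, if the wrist force passes 120 N, or if a joint passes its speed limit or range.

## Working session

There is one attempt and no reset: what is moved stays moved. The work goes in short steps, Python scripts to look and compute and a tool call to move; the robot and the scene stay as the last step left them, time stands still between calls to the robot, and variables do not carry over. Pictures are saved under pics/ and viewed, on a budget of 14 in all, crops included, one or two more only if the job needs it, and the job is handed in when it is done.

Besides the shell and the picture viewer there is one more tool, called after "Emit:" as name([rows], argument=value, ...), one row to a line, values as JSON. drive_tool: Moves the arm, as the interface text tells. Its arguments: {"type":"object","properties":{"targets":{"type":"array"},"newtons":{"type":"number"}},"required":["targets"]}

```bash
mkdir -p pics; ls; cat > h.py <<'E'
import numpy as np, cv2
from rig import manip
def K(p):
    h=p["frame"].shape[0]; f=h/2/np.tan(np.radians(p["vfov"])/2)
    return np.array([[f,0,p["cx"]],[0,f,p["cy"]],[0,0,1]])
def RT(p): return cv2.Rodrigues(np.array(p["rvec"],float))[0],np.array(p["tvec"],float)
def ray(p,uv,z):
    R,t=RT(p); c=-R.T@t; d=R.T@np.linalg.inv(K(p))@np.array([uv[0],uv[1],1.]); return c+d*(z-c[2])/d[2]
def proj(p,X):
    R,t=RT(p); q=(K(p)@(R@np.atleast_2d(X).T+t[:,None])).T; return q[:,:2]/q[:,2:]
def save(p,n,s=1.5): cv2.imwrite(f"pics/{n}.png",cv2.resize(p["frame"][:,:,::-1],None,fx=s,fy=s))
E
python3 - <<'E'
from h import *
print(manip.state())
for c in("scene","top"):
    p=manip.read_camera(c); save(p,c+"0"); R,t=RT(p); print(c,p["vfov"],p["cx"],p["cy"],-R.T@t, R[2])
    for n in "rack stand foot knob_top cassette1_center bottle_center mat jar_orange jar_yellow tipbox".split():
        print(n,[(round(d["conf"],2),np.round(d["at"]).tolist(),int(d["mask"].sum())) for d in manip.trace(p,n)][:5])
E
```

```text
pics
{'clock': 0.0, 'joints': array([ 7.05656613e+01,  1.58792794e+01, -1.59835527e+00,  7.26491380e+01,
        3.86291009e-04,  8.40753439e+01]), 'joint_vel': array([ 0.03560699,  0.02317129,  0.0234042 , -0.0418026 ,  0.01977638,
        0.01922337]), 'joint_torque': array([ 2.30316233e-03, -4.45513308e+01,  2.95198238e+01,  1.63711509e-02,
       -1.04776989e-04,  1.02201238e-05]), 'position': array([0.14577272, 0.60701207, 0.24914435]), 'ee_rot': array([-1.79873944e+02, -1.34697644e-02,  1.66490302e+02]), 'wrist_force': array([-0.16746038, -0.26192363, -0.53924218]), 'torque': array([ 0.00244004, -0.00735863, -0.06877394]), 'width': 0.08543140283240323}
scene 55.49477767318368 262.28631200550296 189.44694826623132 [ 1.16442751 -0.44339135  0.7577883 ] [-0.65888955  0.43088802 -0.61660366]
rack [(0.76, [322.0, 218.0], 867), (0.48, [211.0, 225.0], 1160)]
stand [(0.85, [275.0, 165.0], 2309), (0.78, [210.0, 249.0], 4398), (0.57, [171.0, 192.0], 3162)]
foot [(0.65, [167.0, 172.0], 754), (0.63, [279.0, 142.0], 515), (0.57, [210.0, 225.0], 1065)]
knob_top [(0.94, [168.0, 174.0], 722), 
[... 423 characters left out ...]
38939539] [ 0.13961695  0.02185891 -0.98996429]
rack [(0.77, [196.0, 199.0], 1073), (0.57, [139.0, 221.0], 720)]
stand [(0.97, [318.0, 191.0], 3215), (0.95, [321.0, 288.0], 3020), (0.82, [199.0, 274.0], 2951)]
foot [(0.98, [330.0, 268.0], 948), (0.77, [325.0, 174.0], 883), (0.71, [201.0, 259.0], 959)]
knob_top [(0.78, [195.0, 261.0], 967), (0.73, [332.0, 269.0], 890), (0.7, [327.0, 175.0], 957), (0.38, [175.0, 192.0], 247)]
cassette1_center [(0.8, [175.0, 190.0], 244)]
bottle_center [(0.68, [388.0, 226.0], 369)]
mat [(0.97, [138.0, 217.0], 778)]
jar_orange [(0.71, [255.0, 121.0], 513)]
jar_yellow [(0.58, [216.0, 124.0], 565), (0.56, [255.0, 124.0], 552)]
tipbox [(0.87, [331.0, 128.0], 1238)]
```

View pics/scene0.png

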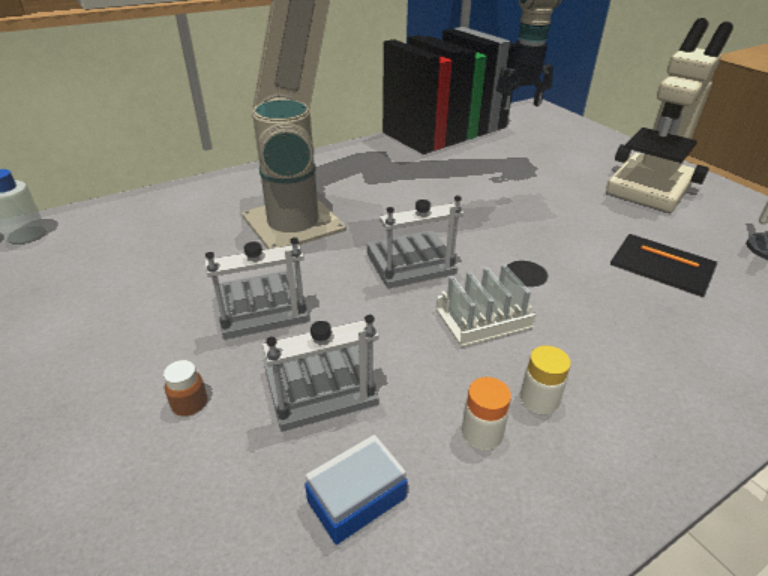

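View pics/top0.png

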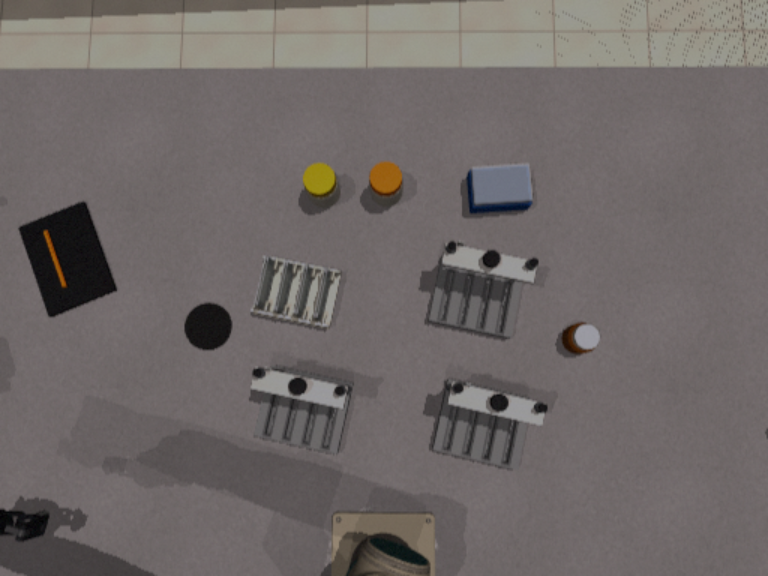

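Four cassettes appear in the rack. The right stand is the one nearest the tip box, at about (490,290) in the top view. I'll zoom in for poses.

```bash
python3 - <<'E'
from h import *
T=manip.read_camera("top"); S=manip.read_camera("scene")
def crop(p,x,y,w,h,s=4): return cv2.resize(p["frame"][y:y+h,x:x+w,::-1],None,fx=s,fy=s,interpolation=cv2.INTER_CUBIC)
a=crop(T,160,165,75,60,5); b=crop(T,280,155,85,75,5); c=crop(S,285,175,75,60,5); d=crop(S,170,205,85,80,5)
W=np.zeros((700,800,3),np.uint8)
W[:300,:375]=a; W[:375,375:]=b; W[300:600,:375]=c; W[300+75:375+325,375:]=d[:325]
cv2.imwrite("pics/c1.png",W[:600])
for p,nm in((T,"T"),(S,"S")):
  for n in "rack stand foot knob_top bottle_center mat jar_orange jar_yellow tipbox".split():
    for d in manip.trace(p,n):
        m=d["mask"].astype(np.uint8); c,_=cv2.findContours(m,0,2); c=max(c,key=len)
        z=dict(rack=.01,stand=.033,foot=.16,knob_top=.19,bottle_center=.04,mat=.002,jar_orange=.05,jar_yellow=.05,tipbox=.036)[n]
        print(nm,n,round(d["conf"],2),np.round(ray(p,d["at"],z)[:2],3),cv2.minAreaRect(c))
E
```

```text
T rack 0.87 [0.55 0.19] ((197.14117431640625, 194.86471557617188), (53.581825256347656, 41.54218673706055), 12.52880859375)
T rack 0.57 [0.779 0.011] ((256.5, 122.5), (21.0, 29.0), 0.0)
T stand 0.93 [ 0.551 -0.193] ((320.81005859375, 194.09762573242188), (62.49121856689453, 56.05216979980469), 13.392498016357422)
T stand 0.83 [ 0.27 -0.2 ] ((325.7286071777344, 283.86712646484375), (69.63026428222656, 49.83297348022461), 13.091893196105957)
T stand 0.73 [0.307 0.175] ((197.3687286376953, 271.49871826171875), (67.15941619873047, 50.26655960083008), 11.888657569885254)
T stand 0.45 [0.785 0.131] ((214.00001525878906, 123.00001525878906), (30.410520553588867, 21.466251373291016), 63.43495178222656)
T foot 0.72 [ 0.587 -0.195] ((326.1643371582031, 174.8682098388672), (63.28879165649414, 16.570693969726562), 11.9761323928833)
T foot 0.63 [ 0.329 -0.211] ((330.80157470703125, 269.35638427734375), (65.94303131103516, 16.25136375427246), 12.407419204711914)
T knob_top 0.93 [0.346 0.152] ((199.2513427734375, 258.4002990722656), (63.33794021606445, 15.319204330444336), 12.87500286102295)
T knob
[... 2892 characters left out ...]
05078, 16.263456344604492), 45.0)
S jar_orange 0.61 [ 0.778 -0.   ] ((323.4038391113281, 275.48077392578125), (28.829071044921875, 48.24456787109375), 11.309932708740234)
S jar_orange 0.52 [0.539 0.268] ((343.4742431640625, 191.5670166015625), (35.33404541015625, 15.43326187133789), 66.03751373291016)
S jar_yellow 0.63 [0.778 0.13 ] ((363.1814270019531, 253.0580596923828), (28.496530532836914, 45.563968658447266), 17.744670867919922)
S jar_yellow 0.25 [0.514 0.18 ] ((318.8999938964844, 197.30003356933594), (34.435447692871094, 12.074767112731934), 63.43495178222656)
S tipbox 0.66 [ 0.768 -0.253] ((237.26922607421875, 323.65380859375), (50.75507354736328, 66.28667449951172), 56.3099365234375)
```

View pics/c1.png

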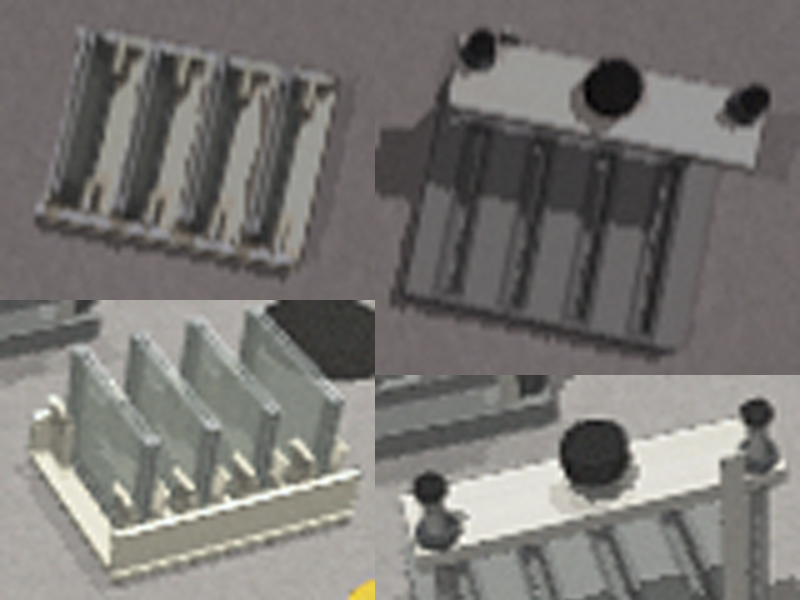

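All four cassettes are in the rack, and its yaw is about -12°. I'll fit the poses from the points I read.

```bash
cat >> h.py <<'E'
from scipy.optimize import least_squares
def W(q,P):
    P=np.atleast_2d(P).astype(float); c,s=np.cos(q[2]),np.sin(q[2])
    return np.c_[q[0]+c*P[:,0]-s*P[:,1], q[1]+s*P[:,0]+c*P[:,1], P[:,2]]
def fit(obs,q0):
    # obs: list of (pic, localpts(mm), px)
    f=lambda q:np.concatenate([(proj(p,W(q,np.array(L)/1000.))-np.array(u)).ravel() for p,L,u in obs])
    r=least_squares(f,q0,loss="soft_l1"); return r.x,f(r.x).reshape(-1,2)
E
python3 - <<'E'
from h import *
T=manip.read_camera("top"); S=manip.read_camera("scene")
tb=lambda L:[(280+(u-375)/5,155+v/5) for u,v in L]
sb=lambda L:[(170+(u-375)/5,205+(v-375)/5) for u,v in L]
ta=lambda L:[(160+u/5,165+v/5) for u,v in L]
sa=lambda L:[(285+u/5,175+(v-300)/5) for u,v in L]
st=[[60,0,188],[68,76,190],[68,-76,190]]
o=[(T,st+[[-60,86,33],[-60,-86,33]],tb([(613,85),(483,48),(750,102),(405,293),(672,345)])),
   (S,st,sb([(595,447),(430,485),(757,412)][0:1]+[(757,412),(430,485)]))]
q,r=fit(o,[.55,-.2,-.2]);print("stand",q,np.degrees(q[2]));print(r.round(1).tolist())
print(fit(o[:1],q)[0],fit(o[1:],q)[0])
cs=[];u=[]
for y,a,b in((-60,(155,437),(75,350)),(-20,(217,425),(133,335)),(20,(277,406),(193,322)),(60,(342,400),(250,310))):
    cs+=[[50,y,93],[-50,y,93]];u+=[a,b]
o=[(S,cs,sa(u)),(T,[[-62,82,5],[-62,-82,5],[62,-82,15],[62,82,15]],ta([(40,215),(288,270),(337,75),(80,33)]))]
q,r=fit(o,[.55,.19,-.2]);print("rack",q,np.degrees(q[2]));print(r.round(1).tolist())
print(fit(o[:1],q)[0],fit(o[1:],q)[0])
w=manip.read_camera("wrist"); print(w["vfov"],w["cx"],w["cy"],w["tool_from_camera"])
E
```

```text
stand [ 0.53041892 -0.18581163 -0.20546757] -11.772424769747948
[[-0.2, 0.3], [-0.7, -0.9], [0.4, -0.4], [-0.8, -0.2], [1.1, 1.2], [-0.3, -1.1], [-0.1, 0.2], [0.1, 0.6]]
[ 0.53022049 -0.18617355 -0.20364215] [ 0.53077291 -0.18498766 -0.21606049]
rack [ 0.5495351   0.18528789 -0.19101751] -10.9444971772479
[[0.1, 1.4], [0.5, -1.4], [0.1, 0.7], [0.7, -1.0], [0.2, 1.4], [0.2, -1.1], [-0.9, -0.3], [0.1, -1.2], [0.3, 0.9], [1.5, 0.0], [-0.5, 0.2], [0.4, -1.2]]
[ 0.5504693   0.18394648 -0.18232822] [ 0.54999365  0.18660958 -0.20002518]
65.03031939393163 250.8165751186162 193.94139816408853 [[ 7.60188974e-04 -9.61142622e-01 -2.76051232e-01  7.09573433e-02]
 [ 9.99999206e-01  4.53211870e-04  1.17582205e-03  1.32556187e-05]
 [-1.00502299e-03 -2.76051906e-01  9.61142203e-01 -1.23167004e-01]
 [ 0.00000000e+00  0.00000000e+00  0.00000000e+00  1.00000000e+00]]
```

Emit:
drive_tool([
  [0.3,[0.035,-0.041,0.005],[0,0,0.008]],
  [0.3,[0.035,-0.041,0.005],[0,0,0.008]],
  [0.3,[0.035,-0.041,0.005],[0,0,0.008]],
  [0.3,[0.035,-0.041,0.005],[0,0,0.008]],
  [0.3,[0.035,-0.041,0.005],[0,0,0.008]],
  [0.3,[0.035,-0.041,0.005],[0,0,0]],
  [0.3,[0.035,-0.041,0.005],[0,0,0]],
  [0.3,[0.035,-0.041,0.005],[0,0,0]],
  [0.3,[0.035,-0.041,0.005],[0,0,0]],
  [0.3,[0.035,-0.041,0.005],[0,0,0]],
], newtons=30)

```text
clock: 3.5
position: [0.497, 0.1962, 0.3007]
ee_rot: [180.0, 0.0, 168.8]
wrist_force: [1.1, 1.3, 0.0]
width: 0.0301
```

Emit:
drive_tool([
  [0.3,[0,0,0],[0,0,0]],
  [0.3,[0,0,0],[0,0,0]],
  [0.3,[0,0,0],[0,0,0]],
  [0.3,[0,0,0],[0,0,0]],
  [0.3,[0,0,0],[0,0,0]],
  [0.3,[0,0,0],[0,0,0]],
  [0.3,[0,0,0],[0,0,0]],
  [0.3,[0,0,0],[0,0,0]],
  [0.3,[0,0,0],[0,0,0]],
  [0.3,[0,0,0],[0,0,0]],
])

```text
clock: 4.75
position: [0.4961, 0.1976, 0.3003]
ee_rot: [180.0, -0.0, 168.8]
wrist_force: [-0.6, 0.0, 0.2]
width: 0.03
```

```bash
cat >> h.py <<'E'
from scipy.spatial.transform import Rotation as Ro
def wrist():
    s=manip.state(); p=manip.read_camera("wrist")
    M=np.eye(4); M[:3,:3]=Ro.from_euler("xyz",s["ee_rot"],degrees=True).as_matrix(); M[:3,3]=s["position"]
    C=np.linalg.inv(M@np.array(p["tool_from_camera"])); p["rvec"]=cv2.Rodrigues(C[:3,:3])[0].ravel(); p["tvec"]=C[:3,3]
    return s,p
E
python3 - <<'E'
from h import *
s,p=wrist(); print(s["clock"],s["position"],s["ee_rot"],s["width"]); save(p,"w1",1.55)
q=[.5498,.1855,-.192]
print(proj(p,W(q,[[50,60,93],[-50,60,93],[50,-60,93],[-50,-60,93],[50,20,93],[-50,20,93],[50,-20,93],[-50,-20,93]]@np.eye(3)/1000))*1.55)
E
```

```text
4.75 [0.49605463 0.19764008 0.30031922] [ 1.79999319e+02 -7.26809202e-05  1.68774030e+02] 0.030039791727363933
[[462.99715475 399.71887982]
 [468.61221317 275.29304946]
 [310.02781233 400.23193781]
 [303.17103415 275.8430116 ]
 [412.00861851 399.88989498]
 [413.46660928 275.47636533]
 [361.01883772 400.06091431]
 [358.31954962 275.65968605]]
```

View pics/w1.png

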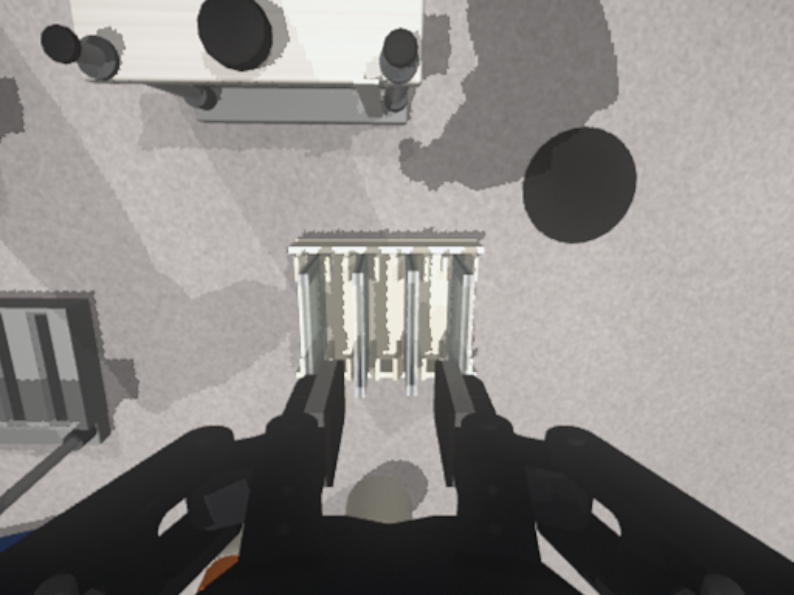

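The wrist view matches the model: cassette tops lie at image x≈304, 361, 412 and 467, within 1–2 mm of the predictions. The mat is at (580,185). Next I descend towards cassette 4, stopping short to check.

Emit:
drive_tool([
  [0.3,[0.004,-0.016,-0.01],[0,0,0.004]],
  [0.3,[0.004,-0.016,-0.02],[0,0,0]],
  [0.3,[0.004,-0.016,-0.025],[0,0,0]],
  [0.3,[0.002,-0.017,-0.03],[0,0,0]],
  [0.3,[0,0,-0.03],[0,0,0]],
  [0.3,[0,0,-0.03],[0,0,0]],
  [0.3,[0,0,-0.02],[0,0,0]],
  [0.3,[0,0,-0.01],[0,0,0]],
  [0.3,[0,0,0],[0,0,0]],
  [0.3,[0,0,0],[0,0,0]],
])

```text
clock: 6.05
position: [0.5108, 0.1326, 0.1262]
ee_rot: [180.0, 0.1, 169.0]
wrist_force: [1.1, -0.3, 0.7]
width: 0.0302
```

```bash
python3 - <<'E'
from h import *
s,p=wrist(); print(s["clock"],s["position"],s["ee_rot"],s["width"])
q=[.5495,.1855,-.192]
P=W(q,np.array([[50,60,93],[-50,60,93],[50,-60,93],[-50,-60,93],[50,20,93],[-50,20,93],[50,-20,93],[-50,-20,93]])/1000)
u=proj(p,P); print(u.round(0).tolist(), proj(p,[s["position"]-[0,0,.015]]))
for a in u:
    if abs(a).max()<600: cv2.circle(p["frame"],(int(a[0]),int(a[1])),2,(255,0,0),-1)
save(p,"w2",1.55)
E
```

```text
6.05 [0.51081453 0.13258357 0.12617276] [1.79975461e+02 9.07344485e-02 1.69002122e+02] 0.03023788462525688
[[438.0, 351.0], [470.0, 201.0], [249.0, 351.0], [249.0, 201.0], [375.0, 351.0], [396.0, 201.0], [312.0, 351.0], [323.0, 201.0]] [[250.32155728 253.29647147]]
```

View pics/w2.png

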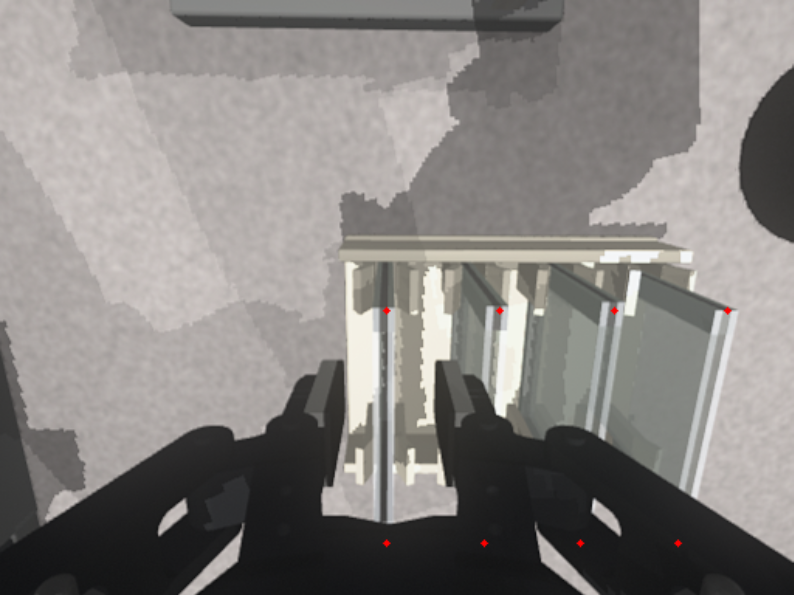

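Pads straddle cassette 4, whose near end is at (385,308) against the predicted (386,311). Now I descend, grip and lift.

Emit:
drive_tool([
  [0.3,[0,0,-0.016],[0,0,0]],
  [0.3,[0,0,-0.016],[0,0,0]],
  [0.3,[0,0,-0.012],[0,0,0]],
  [0.3,[0,0,-0.004],[0,0,0]],
  [0.3,[0,0,0],[0,0,0]],
  [1,[0,0,0],[0,0,0]],
  [1,[0,0,0],[0,0,0]],
  [1,[0,0,0],[0,0,0]],
  [1,[0,0,0],[0,0,0]],
  [1,[0,0,0],[0,0,0]],
], newtons=40)

```text
clock: 7.35
position: [0.5104, 0.1324, 0.0777]
ee_rot: [-180.0, 0.1, 169.0]
wrist_force: [-0.3, -1.9, 2.4]
width: 0.0074
```

Emit:
drive_tool([
  [1,[0,0,0.005],[0,0,0]],
  [1,[0,0,0.01],[0,0,0]],
  [1,[0,0,0.015],[0,0,0]],
  [1,[0,0,0.015],[0,0,0]],
  [1,[0,0,0.015],[0,0,0]],
  [1,[0,0,0.01],[0,0,0]],
  [1,[0,0,0],[0,0,0]],
  [1,[0,0,0],[0,0,0]],
  [1,[0,0,0],[0,0,0]],
  [1,[0,0,0],[0,0,0]],
])

```text
clock: 8.6
position: [0.5096, 0.1326, 0.1467]
ee_rot: [-180.0, -0.1, 169.0]
wrist_force: [-0.2, 0.1, -1.0]
width: 0.0075
```

```bash
python3 - <<'E'
from h import *
s,p=wrist(); print(s["clock"],s["position"],s["ee_rot"],s["width"])
save(p,"w3",1.55)
qs=[.5304,-.1858,-.2045]
for y in(-60,-20,20,60): print(y, W(qs,np.array([[-28,y,0],[-75,y,0]])/1000).round(4).tolist())
E
```

```text
8.6 [0.50959524 0.13263789 0.14670364] [-1.79980313e+02 -6.50198286e-02  1.69008499e+02] 0.007485625511060689
-60 [[0.4908, -0.2389, 0.0], [0.4448, -0.2293, 0.0]]
-20 [[0.4989, -0.1997, 0.0], [0.4529, -0.1902, 0.0]]
20 [[0.507, -0.1605, 0.0], [0.461, -0.151, 0.0]]
60 [[0.5152, -0.1214, 0.0], [0.4691, -0.1118, 0.0]]
```

View pics/w3.png

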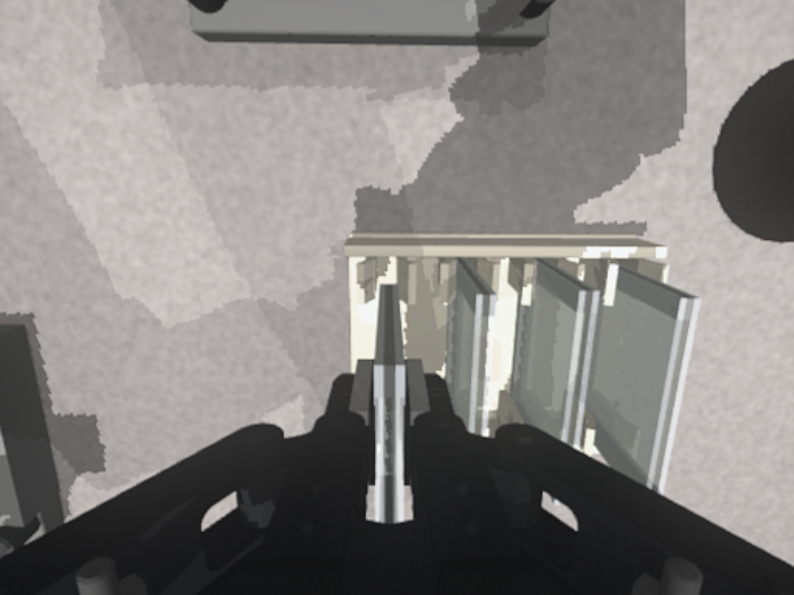

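Cassette 4 is held, its end at (388,362). Moving to the entry staging point of the stand.

Emit:
drive_tool([
  [1,[-0.003,-0.02,0],[0,0,-0.0125]],
  [1,[-0.007,-0.042,0],[0,0,0]],
  [1,[-0.009,-0.053,0],[0,0,0]],
  [1,[-0.009,-0.053,0],[0,0,0]],
  [1,[-0.009,-0.053,0],[0,0,0]],
  [1,[-0.009,-0.053,-0.006],[0,0,0]],
  [1,[-0.008,-0.045,-0.007],[0,0,0]],
  [1,[-0.006,-0.032,-0.007],[0,0,0]],
  [1,[-0.003,-0.012,-0.007],[0,0,0]],
  [1,[0,0,0],[0,0,0]],
])

```text
clock: 9.9
position: [0.4463, -0.2301, 0.1195]
ee_rot: [179.9, -0.1, 168.2]
wrist_force: [-1.3, -0.0, -0.5]
width: 0.0077
```

Emit:
drive_tool([
  [1,[0,0,0],[0,0,0]],
  [1,[0,0,0],[0,0,0]],
  [1,[0,0,0],[0,0,0]],
  [1,[0,0,0],[0,0,0]],
  [1,[0,0,0],[0,0,0]],
  [1,[0,0,0],[0,0,0]],
  [1,[0,0,0],[0,0,0]],
  [1,[0,0,0],[0,0,0]],
  [1,[0,0,0],[0,0,0]],
  [1,[0,0,0],[0,0,0]],
])

```text
clock: 11.15
position: [0.447, -0.2303, 0.1203]
ee_rot: [180.0, -0.0, 168.3]
wrist_force: [-1.0, -0.5, -1.8]
width: 0.007
```

```bash
python3 - <<'E'
from h import *
s,p=wrist(); print(s["clock"],s["position"],s["ee_rot"],s["width"])
q=[.5304,-.1858,-.2045]
L=[[-60,86,33],[-60,-86,33]]+[[-53,y+d,33] for y in(60,20,-20,-60) for d in (-5.5,5.5)]+[[36,0,150],[36,88,150],[36,-88,150]]
for a in proj(p,W(q,np.array(L)/1000)):
    if abs(a).max()<600: cv2.circle(p["frame"],(int(a[0]),int(a[1])),1,(255,0,0),-1)
save(p,"w4",1.55)
E
```

```text
11.15 [ 0.4470232  -0.23029975  0.12030683] [ 1.79999035e+02 -9.55818438e-04  1.68294832e+02] 0.006993369263069695
```

View pics/w4.png

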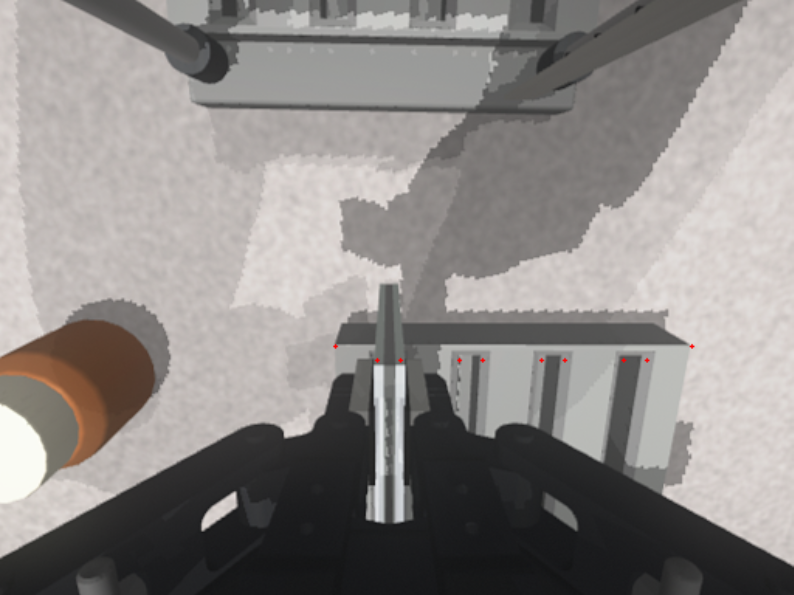

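```bash
python3 - <<'E'
from h import *
s,p=wrist(); T=s["position"]
for z in (.015,): 
  for r in (360,364,367):
    X=ray(p,[388/1.55,r/1.55],T[2]+z); d=X-T; print(r,np.linalg.norm(d[:2]))
q=[.5304,-.1858,-.2045]
for a in ((338,345),(689,346)): print(ray(p,np.array(a)/1.55,.033))
print(W(q,np.array([[-60,86,33],[-60,-86,33]])/1000))
E
```

```text
360 0.02442604362887853
364 0.023342514062772136
367 0.02252621756900842
[ 0.45367845 -0.25636227  0.033     ]
[ 0.4885049 -0.0905198  0.033    ]
[[ 0.48911492 -0.08940736  0.033     ]
 [ 0.45418557 -0.25782333  0.033     ]]
```

Emit:
drive_tool([
  [1,[0.008,-0.0016,0],[0,0,0]],
  [1,[0.015,-0.003,0],[0,0,0]],
  [1,[0.015,-0.003,0],[0,0,0]],
  [1,[0.0073,-0.0013,0],[0,0,0]],
  [1,[0,0,0],[0,0,0]],
  [1,[0,0,0],[0,0,0]],
  [1,[0,0,-0.006],[0,0,0]],
  [1,[0,0,-0.006],[0,0,0]],
  [1,[0,0,-0.006],[0,0,0]],
  [1,[0,0,-0.004],[0,0,0]],
])

```text
clock: 12.5
position: [0.4919, -0.239, 0.0976]
ee_rot: [180.0, -0.0, 168.3]
wrist_force: [-0.6, -0.1, -0.5]
width: 0.0074
```

Emit:
drive_tool([
  [1,[0,0,-0.004],[0,0,0]],
  [1,[0,0,-0.004],[0,0,0]],
  [1,[0,0,-0.004],[0,0,0]],
  [1,[0,0,-0.003],[0,0,0]],
  [1,[0,0,-0.003],[0,0,0]],
  [1,[0,0,-0.002],[0,0,0]],
  [1,[0,0,0],[0,0,0]],
  [1,[0,0,0],[0,0,0]],
  [1,[0,0,0],[0,0,0]],
  [1,[0,0,0],[0,0,0]],
])

```text
clock: 13.75
position: [0.4924, -0.2392, 0.0784]
ee_rot: [-180.0, 0.0, 168.3]
wrist_force: [-0.1, 0.2, -1.5]
width: 0.0076
```

Emit:
drive_tool([
  [0.3,[0,0,0],[0,0,0]],
  [0.3,[0,0,0],[0,0,0]],
  [0.3,[0,0,0],[0,0,0]],
  [0.3,[0,0,0],[0,0,0]],
  [0.3,[0,0,0.01],[0,0,0]],
  [0.3,[0,0,0.02],[0,0,0]],
  [0.3,[0,0,0.025],[0,0,0]],
  [0.3,[0,0,0.015],[0,0,0]],
  [0.3,[0,0.02,0],[0,0,0]],
  [0.3,[0.002,0.04,0],[0,0,0]],
])

```text
clock: 15.0
position: [0.494, -0.1783, 0.1479]
ee_rot: [180.0, -0.0, 168.2]
wrist_force: [1.4, 0.4, -0.8]
width: 0.0299
```

```bash
python3 - <<'E'
from h import *
s,p=wrist(); print(s["clock"],s["position"],s["ee_rot"],s["width"]); save(p,"w5",1.55)
E
```

```text
15.0 [ 0.49398498 -0.17834293  0.14788447] [ 1.79971175e+02 -2.02029492e-02  1.68170214e+02] 0.02990787304465958
```

View pics/w5.png

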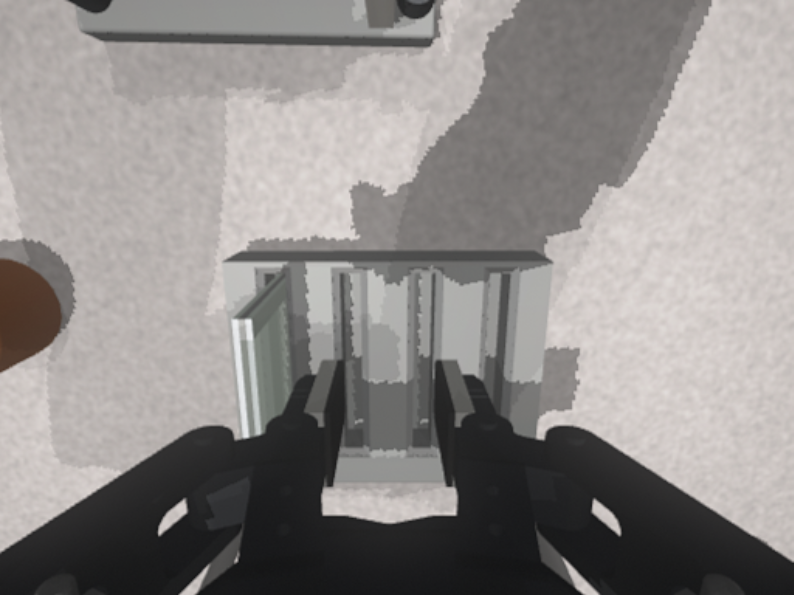

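Cassette 4 stands in the outer slot (its top edge at (245,320)). Next: cassette 3.

Emit:
drive_tool([
  [0.3,[0.003,0.05,0],[0,0,0.0125]],
  [0.3,[0.003,0.053,0],[0,0,0]],
  [0.3,[0.003,0.053,0],[0,0,0]],
  [0.3,[0.003,0.053,0],[0,0,0]],
  [0.3,[0.003,0.053,0],[0,0,0]],
  [0.3,[0.003,0.046,0],[0,0,0]],
  [0.3,[0.003,0.03,0],[0,0,0]],
  [0.3,[0.003,0.011,0],[0,0,0]],
  [0.3,[0,0,0],[0,0,0]],
  [0.3,[0,0,0],[0,0,0]],
])

```text
clock: 16.3
position: [0.5178, 0.1689, 0.1479]
ee_rot: [-180.0, -0.1, 169.0]
wrist_force: [-0.4, -0.7, 0.1]
width: 0.0301
```

```bash
python3 - <<'E'
from h import *
s,p=wrist(); print(s["clock"],s["position"],s["ee_rot"],s["width"])
q=[.5495,.1855,-.192]
P=W(q,np.array([[-50,60,93],[-50,20,93],[-50,-20,93]])/1000)
for a in proj(p,P): cv2.circle(p["frame"],(int(a[0]),int(a[1])),1,(255,0,0),-1)
save(p,"w6",1.55)
E
```

```text
16.3 [0.5178011  0.16893459 0.14790235] [-1.79954790e+02 -5.24398691e-02  1.68958291e+02] 0.030105513845447733
```

View pics/w6.png

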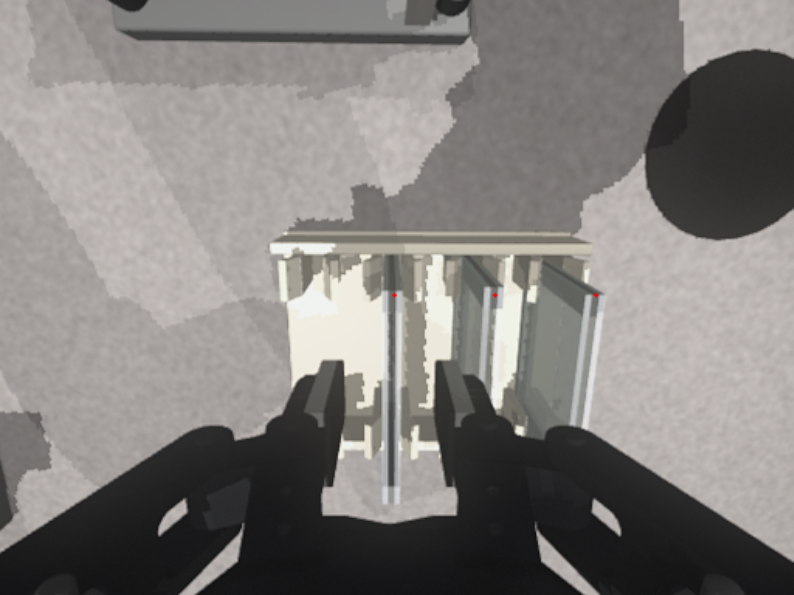

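Emit:
drive_tool([
  [0.3,[0,0.001,-0.02],[0,0,0]],
  [0.3,[0,0,-0.02],[0,0,0]],
  [0.3,[0,0,-0.02],[0,0,0]],
  [0.3,[0,0,-0.01],[0,0,0]],
  [0.3,[0,0,0],[0,0,0]],
  [1,[0,0,0],[0,0,0]],
  [1,[0,0,0],[0,0,0]],
  [1,[0,0,0],[0,0,0]],
  [1,[0,0,0],[0,0,0]],
  [1,[0,0,0],[0,0,0]],
])

```text
clock: 17.6
position: [0.5191, 0.1709, 0.0792]
ee_rot: [180.0, 0.1, 169.0]
wrist_force: [-0.4, -0.2, 5.9]
width: 0.0073
```

Emit:
drive_tool([
  [1,[0,0,0.005],[0,0,0]],
  [1,[0,0,0.015],[0,0,0]],
  [1,[0,0,0.02],[0,0,0]],
  [1,[0,0,0.02],[0,0,0]],
  [1,[0,0,0.01],[0,0,0]],
  [1,[-0.003,-0.02,0],[0,0,-0.0125]],
  [1,[-0.008,-0.042,0],[0,0,0]],
  [1,[-0.009,-0.053,0],[0,0,0]],
  [1,[-0.009,-0.053,0],[0,0,0]],
  [1,[-0.009,-0.053,0],[0,0,0]],
])

```text
clock: 18.85
position: [0.4785, -0.0523, 0.1475]
ee_rot: [-180.0, -0.1, 168.3]
wrist_force: [1.0, 0.2, -1.4]
width: 0.0073
```

Emit:
drive_tool([
  [1,[-0.009,-0.053,-0.006],[0,0,0]],
  [1,[-0.008,-0.045,-0.007],[0,0,0]],
  [1,[-0.006,-0.03,-0.007],[0,0,0]],
  [1,[-0.003,-0.012,-0.007],[0,0,0]],
  [1,[0,0,0],[0,0,0]],
  [1,[0,0,0],[0,0,0]],
  [1,[0,0,0],[0,0,0]],
  [1,[0,0,0],[0,0,0]],
  [1,[0,0,0],[0,0,0]],
  [1,[0,0,0],[0,0,0]],
])

```text
clock: 20.1
position: [0.4544, -0.19, 0.1214]
ee_rot: [-180.0, 0.0, 168.3]
wrist_force: [-0.3, -0.0, -0.8]
width: 0.0075
```

```bash
cat > chk.py <<'E'
from h import *
# rear end of the held cassette behind the TCP: first bright row along centre column going down
s,p=wrist(); T=s["position"]; g=p["frame"].mean(2)
print(s["clock"],T.round(4),s["ee_rot"].round(2),round(s["width"],4))
col=g[215:260,246:256].mean(1); d=np.diff(col); r=215+np.argmax(d)+.5
print("edge row",r,col[::4].round(0)); X=ray(p,[251,r],T[2]+.015); print("rear dist",np.linalg.norm((X-T)[:2]))
E
python3 chk.py
```

```text
20.1 [ 0.4544 -0.19    0.1214] [-1.8000e+02  1.0000e-02  1.6832e+02] 0.0075
edge row 229.5 [ 89.  87.  86.  84. 138. 136. 136. 135. 135. 141. 139. 134.]
rear dist 0.025582676743953862
```

Emit:
drive_tool([
  [1,[0.01,-0.002,0],[0,0,0]],
  [1,[0.015,-0.0035,0],[0,0,0]],
  [1,[0.015,-0.0035,0],[0,0,0]],
  [1,[0.008,-0.0014,0],[0,0,0]],
  [1,[0,0,0],[0,0,0]],
  [1,[0,0,0],[0,0,0]],
  [1,[0,0,-0.006],[0,0,0]],
  [1,[0,0,-0.006],[0,0,0]],
  [1,[0,0,-0.006],[0,0,0]],
  [1,[0,0,-0.004],[0,0,0]],
])

```text
clock: 21.4
position: [0.5019, -0.2004, 0.0986]
ee_rot: [180.0, -0.0, 168.3]
wrist_force: [0.1, 0.7, -0.2]
width: 0.0073
```

Emit:
drive_tool([
  [1,[0,0,-0.004],[0,0,0]],
  [1,[0,0,-0.004],[0,0,0]],
  [1,[0,0,-0.004],[0,0,0]],
  [1,[0,0,-0.003],[0,0,0]],
  [1,[0,0,-0.003],[0,0,0]],
  [1,[0,0,-0.002],[0,0,0]],
  [1,[0,0,0],[0,0,0]],
  [1,[0,0,0],[0,0,0]],
  [1,[0,0,0],[0,0,0]],
  [1,[0,0,0],[0,0,0]],
])

```text
clock: 22.65
position: [0.5024, -0.2006, 0.0793]
ee_rot: [-180.0, 0.0, 168.3]
wrist_force: [0.7, 0.2, -1.0]
width: 0.0077
```

Emit:
drive_tool([
  [0.3,[0,0,0],[0,0,0]],
  [0.3,[0,0,0],[0,0,0]],
  [0.3,[0,0,0],[0,0,0]],
  [0.3,[0,0,0],[0,0,0]],
  [0.3,[0,0,0.01],[0,0,0]],
  [0.3,[0,0,0.02],[0,0,0]],
  [0.3,[0,0,0.025],[0,0,0]],
  [0.3,[0,0,0.015],[0,0,0]],
  [0.3,[0,0.02,0],[0,0,0]],
  [0.3,[0.002,0.04,0],[0,0,0]],
])

```text
clock: 23.9
position: [0.5039, -0.1397, 0.1489]
ee_rot: [180.0, -0.0, 168.2]
wrist_force: [1.0, 0.9, -0.2]
width: 0.0298
```

Emit:
drive_tool([
  [0.3,[0.003,0.053,0],[0,0,0.0125]],
  [0.3,[0.003,0.055,0],[0,0,0]],
  [0.3,[0.003,0.055,0],[0,0,0]],
  [0.3,[0.003,0.055,0],[0,0,0]],
  [0.3,[0.003,0.052,0],[0,0,0]],
  [0.3,[0.003,0.042,0],[0,0,0]],
  [0.3,[0.003,0.027,0],[0,0,0]],
  [0.3,[0,0.01,0],[0,0,0]],
  [0.3,[0,0,0],[0,0,0]],
  [0.3,[0,0,0],[0,0,0]],
])

```text
clock: 25.15
position: [0.5248, 0.2075, 0.1489]
ee_rot: [-180.0, -0.0, 169.0]
wrist_force: [0.1, -0.5, 0.4]
width: 0.0301
```

```bash
cat > lat.py <<'E'
from h import *
# lateral column of cassette below pads: print brightness across row band ahead of the pads
s,p=wrist(); T=s["position"]; g=p["frame"].mean(2)
print(s["clock"],T.round(4),s["ee_rot"].round(2),round(s["width"],4))
for r in (198,215,225): print(r,g[r-2:r+3,225:282].mean(0).round(0).astype(int).tolist())
E
python3 lat.py
```

```text
25.15 [0.5248 0.2075 0.1489] [-1.7995e+02 -5.0000e-02  1.6896e+02] 0.0301
198 [235, 235, 235, 235, 235, 235, 234, 234, 234, 234, 235, 234, 234, 234, 234, 234, 234, 234, 234, 234, 234, 234, 235, 225, 208, 203, 207, 163, 115, 104, 109, 106, 182, 206, 205, 212, 188, 166, 159, 161, 162, 162, 162, 161, 161, 161, 161, 161, 161, 159, 182, 208, 238, 241, 240, 240, 240]
215 [235, 234, 234, 234, 234, 234, 234, 234, 234, 234, 234, 234, 234, 234, 234, 234, 234, 234, 234, 234, 234, 234, 233, 241, 226, 218, 214, 140, 89, 103, 114, 128, 191, 224, 226, 221, 188, 176, 161, 145, 142, 142, 142, 142, 142, 142, 141, 141, 140, 137, 178, 228, 234, 233, 232, 232, 232]
225 [234, 234, 234, 234, 234, 234, 234, 234, 234, 234, 234, 234, 233, 234, 233, 233, 233, 233, 234, 233, 233, 233, 233, 241, 226, 217, 214, 139, 88, 100, 113, 127, 196, 225, 226, 218, 186, 174, 151, 140, 141, 141, 141, 141, 141, 141, 141, 141, 139, 135, 194, 230, 233, 232, 232, 232, 232]
```

Emit:
drive_tool([
  [0.3,[0,0.002,-0.02],[0,0,0]],
  [0.3,[0,0,-0.02],[0,0,0]],
  [0.3,[0,0,-0.02],[0,0,0]],
  [0.3,[0,0,-0.01],[0,0,0]],
  [0.3,[0,0,0],[0,0,0]],
  [1,[0,0,0],[0,0,0]],
  [1,[0,0,0],[0,0,0]],
  [1,[0,0,0],[0,0,0]],
  [1,[0,0,0],[0,0,0]],
  [1,[0,0,0],[0,0,0]],
])

```text
clock: 26.45
position: [0.5261, 0.2106, 0.0802]
ee_rot: [180.0, 0.1, 169.0]
wrist_force: [-0.0, -0.5, 5.3]
width: 0.0072
```

Emit:
drive_tool([
  [1,[0,0,0.005],[0,0,0]],
  [1,[0,0,0.015],[0,0,0]],
  [1,[0,0,0.02],[0,0,0]],
  [1,[0,0,0.02],[0,0,0]],
  [1,[0,0,0.01],[0,0,0]],
  [1,[-0.003,-0.02,0],[0,0,-0.0125]],
  [1,[-0.008,-0.042,0],[0,0,0]],
  [1,[-0.009,-0.053,0],[0,0,0]],
  [1,[-0.009,-0.053,0],[0,0,0]],
  [1,[-0.009,-0.053,0],[0,0,0]],
])

```text
clock: 27.7
position: [0.4854, -0.0127, 0.1485]
ee_rot: [-180.0, -0.1, 168.3]
wrist_force: [1.0, 0.2, -0.8]
width: 0.0072
```

Emit:
drive_tool([
  [1,[-0.009,-0.053,-0.006],[0,0,0]],
  [1,[-0.008,-0.045,-0.007],[0,0,0]],
  [1,[-0.005,-0.03,-0.007],[0,0,0]],
  [1,[-0.002,-0.012,-0.007],[0,0,0]],
  [1,[0,0,0],[0,0,0]],
  [1,[0,0,0],[0,0,0]],
  [1,[0,0,0],[0,0,0]],
  [1,[0,0,0],[0,0,0]],
  [1,[0,0,0],[0,0,0]],
  [1,[0,0,0],[0,0,0]],
])

```text
clock: 28.95
position: [0.4634, -0.1504, 0.1224]
ee_rot: [-180.0, 0.0, 168.3]
wrist_force: [-0.4, -0.1, -0.7]
width: 0.0076
```

```bash
python3 chk.py
```

```text
28.95 [ 0.4634 -0.1504  0.1224] [-1.8000e+02  1.0000e-02  1.6832e+02] 0.0076
edge row 226.5 [ 86.  85.  83. 123. 135. 134. 134. 134. 137. 139. 135. 138.]
rear dist 0.026828860555142477
```

Emit:
drive_tool([
  [1,[0.01,-0.002,0],[0,0,0]],
  [1,[0.015,-0.0035,0],[0,0,0]],
  [1,[0.015,-0.0035,0],[0,0,0]],
  [1,[0.0083,-0.0021,0],[0,0,0]],
  [1,[0,0,0],[0,0,0]],
  [1,[0,0,0],[0,0,0]],
  [1,[0,0,-0.006],[0,0,0]],
  [1,[0,0,-0.006],[0,0,0]],
  [1,[0,0,-0.006],[0,0,0]],
  [1,[0,0,-0.004],[0,0,0]],
])

```text
clock: 30.25
position: [0.5112, -0.1615, 0.0996]
ee_rot: [180.0, -0.0, 168.3]
wrist_force: [0.1, 0.1, -1.4]
width: 0.0074
```

Emit:
drive_tool([
  [1,[0,0,-0.004],[0,0,0]],
  [1,[0,0,-0.004],[0,0,0]],
  [1,[0,0,-0.004],[0,0,0]],
  [1,[0,0,-0.003],[0,0,0]],
  [1,[0,0,-0.003],[0,0,0]],
  [1,[0,0,-0.002],[0,0,0]],
  [1,[0,0,0],[0,0,0]],
  [1,[0,0,0],[0,0,0]],
  [1,[0,0,0],[0,0,0]],
  [1,[0,0,0],[0,0,0]],
])

```text
clock: 31.5
position: [0.5117, -0.1617, 0.0804]
ee_rot: [-180.0, 0.0, 168.3]
wrist_force: [0.3, -0.1, -1.1]
width: 0.0075
```

Emit:
drive_tool([
  [0.3,[0,0,0],[0,0,0]],
  [0.3,[0,0,0],[0,0,0]],
  [0.3,[0,0,0],[0,0,0]],
  [0.3,[0,0,0],[0,0,0]],
  [0.3,[0,0,0.01],[0,0,0]],
  [0.3,[0,0,0.02],[0,0,0]],
  [0.3,[0,0,0.025],[0,0,0]],
  [0.3,[0,0,0.013],[0,0,0]],
  [0.3,[0,0.02,0],[0,0,0]],
  [0.3,[0.002,0.04,0],[0,0,0]],
])

```text
clock: 32.75
position: [0.5132, -0.1008, 0.1478]
ee_rot: [180.0, -0.0, 168.2]
wrist_force: [0.7, -0.3, -0.7]
width: 0.0299
```

Emit:
drive_tool([
  [0.3,[0.003,0.053,0],[0,0,0.0125]],
  [0.3,[0.003,0.055,0],[0,0,0]],
  [0.3,[0.003,0.055,0],[0,0,0]],
  [0.3,[0.003,0.055,0],[0,0,0]],
  [0.3,[0.003,0.052,0],[0,0,0]],
  [0.3,[0.003,0.043,0],[0,0,0]],
  [0.3,[0,0.028,0],[0,0,0]],
  [0.3,[0,0.01,0],[0,0,0]],
  [0.3,[0,0,0],[0,0,0]],
  [0.3,[0,0,0],[0,0,0]],
])

```text
clock: 34.0
position: [0.5312, 0.2484, 0.1479]
ee_rot: [-180.0, -0.0, 169.0]
wrist_force: [-0.7, -1.1, -0.1]
width: 0.0303
```

```bash
python3 lat.py
```

```text
34.0 [0.5312 0.2484 0.1479] [-1.7995e+02 -4.0000e-02  1.6895e+02] 0.0303
198 [236, 236, 236, 236, 236, 236, 236, 236, 235, 234, 234, 234, 235, 217, 216, 229, 233, 236, 236, 236, 236, 234, 212, 201, 207, 178, 132, 118, 119, 116, 162, 199, 205, 204, 206, 201, 199, 197, 195, 187, 176, 183, 192, 199, 210, 211, 202, 197, 197, 223, 188, 181, 190, 190, 191, 192, 193]
215 [235, 236, 235, 235, 235, 235, 235, 235, 235, 235, 235, 235, 235, 235, 235, 235, 235, 235, 235, 235, 234, 237, 242, 227, 220, 191, 123, 94, 97, 110, 163, 207, 225, 228, 203, 178, 175, 175, 175, 175, 175, 175, 175, 175, 175, 175, 175, 175, 174, 169, 157, 175, 186, 186, 185, 185, 183]
225 [235, 235, 235, 235, 235, 235, 235, 235, 235, 235, 235, 235, 235, 235, 235, 235, 235, 235, 235, 235, 234, 237, 242, 227, 220, 185, 119, 92, 97, 110, 163, 206, 225, 228, 194, 174, 175, 175, 175, 175, 175, 175, 175, 175, 175, 175, 175, 174, 170, 177, 172, 170, 171, 171, 172, 174, 177]
```

Emit:
drive_tool([
  [0.3,[0,0.001,-0.02],[0,0,0]],
  [0.3,[0,0,-0.02],[0,0,0]],
  [0.3,[0,0,-0.02],[0,0,0]],
  [0.3,[0,0,-0.01],[0,0,0]],
  [0.3,[0,0,0],[0,0,0]],
  [1,[0,0,0],[0,0,0]],
  [1,[0,0,0],[0,0,0]],
  [1,[0,0,0],[0,0,0]],
  [1,[0,0,0],[0,0,0]],
  [1,[0,0,0],[0,0,0]],
])

```text
clock: 35.3
position: [0.5324, 0.2504, 0.0793]
ee_rot: [180.0, 0.1, 169.0]
wrist_force: [-0.8, -1.0, 5.9]
width: 0.0075
```

Emit:
drive_tool([
  [1,[0,0,0.005],[0,0,0]],
  [1,[0,0,0.015],[0,0,0]],
  [1,[0,0,0.02],[0,0,0]],
  [1,[0,0,0.02],[0,0,0]],
  [1,[0,0,0.01],[0,0,0]],
  [1,[-0.003,-0.02,0],[0,0,-0.0125]],
  [1,[-0.008,-0.042,0],[0,0,0]],
  [1,[-0.009,-0.053,0],[0,0,0]],
  [1,[-0.009,-0.053,0],[0,0,0]],
  [1,[-0.009,-0.053,0],[0,0,0]],
])

```text
clock: 36.55
position: [0.4917, 0.0271, 0.1474]
ee_rot: [-180.0, -0.1, 168.3]
wrist_force: [1.0, -0.3, -2.4]
width: 0.0075
```

Emit:
drive_tool([
  [1,[-0.009,-0.053,-0.006],[0,0,0]],
  [1,[-0.008,-0.045,-0.007],[0,0,0]],
  [1,[-0.005,-0.03,-0.007],[0,0,0]],
  [1,[-0.002,-0.012,-0.007],[0,0,0]],
  [1,[0,0,0],[0,0,0]],
  [1,[0,0,0],[0,0,0]],
  [1,[0,0,0],[0,0,0]],
  [1,[0,0,0],[0,0,0]],
  [1,[0,0,0],[0,0,0]],
  [1,[0,0,0],[0,0,0]],
])

```text
clock: 37.8
position: [0.4697, -0.1105, 0.1214]
ee_rot: [-180.0, 0.0, 168.3]
wrist_force: [1.5, -0.2, -1.1]
width: 0.0075
```

```bash
python3 chk.py
```

```text
37.8 [ 0.4697 -0.1105  0.1214] [-1.8000e+02  1.0000e-02  1.6832e+02] 0.0075
edge row 237.5 [ 88.  87.  86.  85.  84.  82. 130. 133. 133. 133. 133. 135.]
rear dist 0.022223926798460383
```

Emit:
drive_tool([
  [1,[0.01,-0.002,0],[0,0,0]],
  [1,[0.015,-0.0035,0],[0,0,0]],
  [1,[0.013,-0.0035,0],[0,0,0]],
  [1,[0.0077,-0.002,0],[0,0,0]],
  [1,[0,0,0],[0,0,0]],
  [1,[0,0,0],[0,0,0]],
  [1,[0,0,-0.006],[0,0,0]],
  [1,[0,0,-0.006],[0,0,0]],
  [1,[0,0,-0.006],[0,0,0]],
  [1,[0,0,-0.004],[0,0,0]],
])

```text
clock: 39.1
position: [0.5149, -0.1216, 0.0986]
ee_rot: [180.0, -0.0, 168.3]
wrist_force: [-0.0, 0.2, -2.7]
width: 0.0068
```

Emit:
drive_tool([
  [1,[0,0,-0.004],[0,0,0]],
  [1,[0,0,-0.004],[0,0,0]],
  [1,[0,0,-0.004],[0,0,0]],
  [1,[0,0,-0.003],[0,0,0]],
  [1,[0,0,-0.003],[0,0,0]],
  [1,[0,0,-0.002],[0,0,0]],
  [1,[0,0,0],[0,0,0]],
  [1,[0,0,0],[0,0,0]],
  [1,[0,0,0],[0,0,0]],
  [1,[0,0,0],[0,0,0]],
])

```text
clock: 40.35
position: [0.5154, -0.1217, 0.0794]
ee_rot: [-180.0, 0.0, 168.3]
wrist_force: [-0.2, 0.4, -0.6]
width: 0.0072
```

Emit:
drive_tool([
  [0.3,[0,0,0],[0,0,0]],
  [0.3,[0,0,0],[0,0,0]],
  [0.3,[0,0,0],[0,0,0]],
  [0.3,[0,0,0],[0,0,0]],
  [0.3,[0,0,0.01],[0,0,0]],
  [0.3,[0,0,0.02],[0,0,0]],
  [0.3,[0,0,0.03],[0,0,0]],
  [0.3,[0,0,0.04],[0,0,0]],
  [0.3,[0,0,0.04],[0,0,0]],
  [0.6,[0,0,0.03],[0,0,0]],
])

```text
clock: 41.6
position: [0.5159, -0.1219, 0.2522]
ee_rot: [-180.0, 0.2, 168.3]
wrist_force: [0.2, -0.5, -0.7]
width: 0.0169
```

Emit:
drive_tool([
  [1,[-0.008,-0.02,0.002],[0,0,0]],
  [1,[-0.01,-0.03,0],[0,0,0]],
  [1,[0,-0.02,0],[0,0,0]],
  [1,[0,0,0],[0,0,0]],
  [1,[0,0,0],[0,0,0]],
  [1,[0,0,0],[0,0,0]],
  [1,[0,0,0],[0,0,0]],
  [1,[0,0,0],[0,0,0]],
  [1,[0,0,0],[0,0,0]],
  [1,[0,0,0],[0,0,0]],
])

```text
clock: 42.85
position: [0.4973, -0.1916, 0.2513]
ee_rot: [-180.0, 0.0, 168.3]
wrist_force: [0.6, 0.1, -0.2]
width: -0.0003
```

```bash
python3 - <<'E'
from h import *
s,p=wrist(); print(s["clock"],s["position"].round(4),s["ee_rot"].round(2),s["width"])
q=[.5304,-.1858,-.2045]
L=[[-50,y,93] for y in(60,20,-20,-60)]+[[36,88,150],[36,-88,150],[60,0,190]]+[[-60,86,33],[-60,-86,33]]
for a in proj(p,W(q,np.array(L)/1000)): 
    if 0<a[0]<512 and 0<a[1]<384: cv2.circle(p["frame"],(int(a[0]),int(a[1])),1,(255,0,0),-1)
S=manip.read_camera("scene")["frame"][200:290,165:260]
a=cv2.resize(p["frame"],(480,360)); b=cv2.resize(S,(320,303))
o=np.zeros((360,800,3),np.uint8); o[:,:480]=a; o[:303,480:]=b
cv2.imwrite("pics/w7.png",o[:,:,::-1])
E
```

```text
42.85 [ 0.4973 -0.1916  0.2513] [-180.     0.   168.3] -0.00029783820554709966
```

View pics/w7.png

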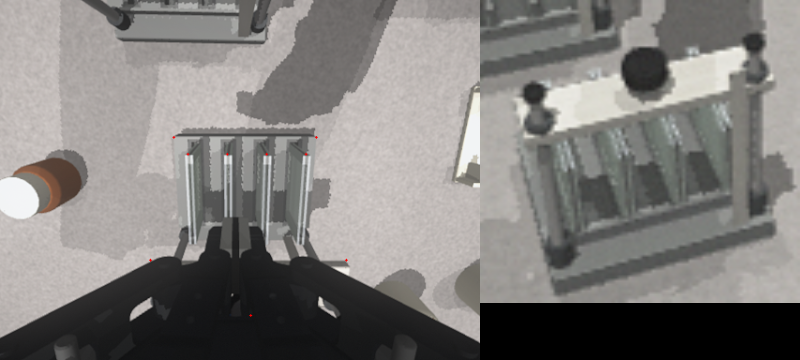

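All four cassettes are home: their near top ends sit at the predicted pixels for z = 93. Now the knob.

Emit:
drive_tool([
  [1,[0.01,-0.0006,0],[0,0,0]],
  [1,[0.02,-0.0014,0],[0,0,0]],
  [1,[0.025,-0.0018,0],[0,0,0]],
  [1,[0.022,-0.0016,0],[0,0,0]],
  [1,[0.0148,-0.001,0],[0,0,0]],
  [1,[0,0,-0.01],[0,0,0]],
  [1,[0,0,-0.015],[0,0,0]],
  [1,[0,0,-0.01],[0,0,0]],
  [1,[0,0,0],[0,0,0]],
  [1,[0,0,0],[0,0,0]],
])

```text
clock: 44.2
position: [0.5889, -0.1982, 0.2165]
ee_rot: [-180.0, 0.0, 168.3]
wrist_force: [0.0, 0.5, -0.1]
width: 0.0001
```

Emit:
drive_tool([
  [1,[0,0,-0.006],[0,0,0]],
  [1,[0,0,-0.006],[0,0,0]],
  [1,[0,0,-0.006],[0,0,0]],
  [1,[0,0,-0.006],[0,0,0]],
  [1,[0,0,-0.006],[0,0,0]],
  [1,[0,0,-0.006],[0,0,0]],
  [1,[0,0,-0.006],[0,0,0]],
  [1,[0,0,-0.006],[0,0,0]],
  [1,[0,0,-0.006],[0,0,0]],
  [1,[0,0,-0.004],[0,0,0]],
])

```text
clock: 45.45
position: [0.5897, -0.1984, 0.1588]
ee_rot: [-180.0, 0.1, 168.3]
wrist_force: [-1.0, -0.4, 6.5]
width: 0.0001
```

Emit:
drive_tool([
  [1,[0,0,-0.002],[0,0,0]],
  [1,[0,0,-0.002],[0,0,0]],
  [1,[0,0,-0.001],[0,0,0]],
  [1,[0,0,-0.001],[0,0,0]],
  [1,[0,0,-0.001],[0,0,0]],
  [1,[0,0,0],[0,0,0]],
  [1,[0,0,0],[0,0,0]],
  [1,[0,0,0],[0,0,0]],
  [1,[0,0,0],[0,0,0]],
  [1,[0,0,0],[0,0,0]],
])

```text
clock: 46.7
position: [0.5897, -0.1984, 0.1521]
ee_rot: [-180.0, 0.1, 168.3]
wrist_force: [-0.0, -0.3, 6.8]
width: -0.0001
```

Emit:
drive_tool([
  [1,[0,0,-0.0007],[0,0,0]],
  [1,[0,0,0],[0,0,0]],
  [1,[0,0,-0.0007],[0,0,0]],
  [1,[0,0,0],[0,0,0]],
  [1,[0,0,0],[0,0,0]],
  [1,[0,0,0],[0,0,0]],
  [1,[0,0,0],[0,0,0]],
  [1,[0,0,0],[0,0,0]],
  [1,[0,0,0],[0,0,0]],
  [1,[0,0,0],[0,0,0]],
])

```text
clock: 47.95
position: [0.5897, -0.1984, 0.152]
ee_rot: [-180.0, 0.1, 168.3]
wrist_force: [-2.3, 0.8, 12.1]
width: 0.0001
```

Emit:
drive_tool([
  [1,[0,0,-0.0008],[0,0,0]],
  [1,[0,0,0],[0,0,0]],
  [1,[0,0,0],[0,0,0]],
  [1,[0,0,0],[0,0,0]],
  [1,[0,0,0],[0,0,0]],
  [1,[0,0,0],[0,0,0]],
  [1,[0,0,0],[0,0,0]],
  [1,[0,0,0],[0,0,0]],
  [1,[0,0,0],[0,0,0]],
  [1,[0,0,0],[0,0,0]],
])

```text
clock: 49.2
position: [0.5897, -0.1984, 0.152]
ee_rot: [-180.0, 0.1, 168.3]
wrist_force: [-2.8, 1.7, 15.5]
width: -0.0002
```

Emit:
drive_tool([
  [1,[0,0,0],[0,0,0]],
  [1,[0,0,0],[0,0,0]],
  [1,[0,0,0],[0,0,0]],
  [1,[0,0,0],[0,0,0]],
  [1,[0,0,0],[0,0,0]],
  [1,[0,0,0],[0,0,0]],
  [1,[0,0,0],[0,0,0]],
  [1,[0,0,0],[0,0,0]],
  [1,[0,0,0],[0,0,0]],
  [1,[0,0,0],[0,0,0]],
])

```text
clock: 50.45
position: [0.5898, -0.1984, 0.152]
ee_rot: [-180.0, 0.1, 168.3]
wrist_force: [-4.1, 1.7, 15.6]
width: 0.0001
```

Emit:
drive_tool([
  [1,[0,0,0.006],[0,0,0]],
  [1,[0,0,0.01],[0,0,0]],
  [1,[0,0,0.01],[0,0,0]],
  [1,[0,0,0.01],[0,0,0]],
  [1,[0,0,0.012],[0,0,0]],
  [1,[0,0,0.012],[0,0,0]],
  [1,[0,0,0.012],[0,0,0]],
  [1,[0,0,0.015],[0,0,0]],
  [1,[0,0,0.015],[0,0,0]],
  [1,[0,0,0],[0,0,0]],
])

```text
clock: 51.7
position: [0.5902, -0.1985, 0.2532]
ee_rot: [-180.0, 0.2, 168.3]
wrist_force: [0.1, 0.0, 0.1]
width: 0.0
```

Emit:
drive_tool([
  [1,[-0.015,0.01,0],[0,0,0]],
  [0.3,[-0.02,0.02,0],[0,0,0]],
  [0.3,[-0.02,0.02,0],[0,0,0]],
  [0.3,[-0.0133,0.018,0],[0,0,0]],
  [0.3,[-0.006,0.0087,0],[0,0,0]],
  [0.3,[0,0,0],[0,0,0]],
  [0.3,[0,0,0],[0,0,0]],
  [0.3,[0,0,0],[0,0,0]],
  [0.3,[0,0,0],[0,0,0]],
  [0.3,[0,0,0],[0,0,0]],
])

```text
clock: 52.95
position: [0.515, -0.1216, 0.251]
ee_rot: [180.0, -0.0, 168.3]
wrist_force: [-0.1, 0.5, 0.6]
width: 0.03
```

```bash
python3 - <<'E'
from h import *
s,p=wrist(); print(s["clock"],s["position"].round(4),s["ee_rot"].round(2),s["width"])
S=manip.read_camera("scene")
for n in("foot","bottle_center"):
  for d in manip.trace(S,n)[:3]: print(n,round(d["conf"],2),np.round(d["at"]))
S=S["frame"][200:290,165:260]
a=cv2.resize(p["frame"],(480,360)); b=cv2.resize(S,(320,303))
o=np.zeros((360,800,3),np.uint8); o[:,:480]=a; o[:303,480:]=b
cv2.imwrite("pics/w8.png",o[:,:,::-1])
E
```

```text
52.95 [ 0.515  -0.1216  0.251 ] [180.    -0.   168.28] 0.029984078852176632
foot 0.72 [169. 173.]
foot 0.68 [208. 227.]
foot 0.62 [221. 246.]
bottle_center 0.81 [111. 272.]
bottle_center 0.36 [346. 182.]
```

View pics/w8.png

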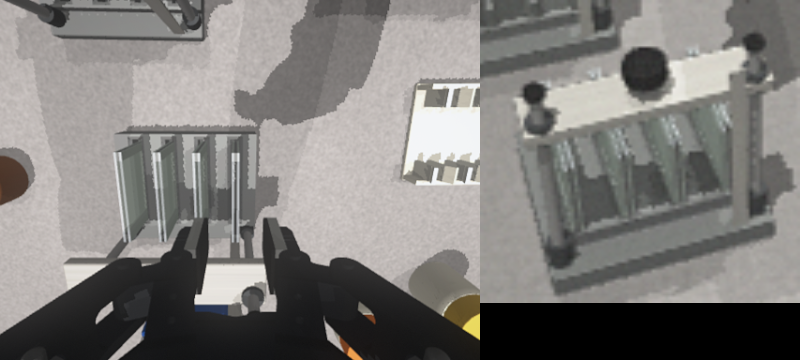

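The bar is back up and the cassettes are undisturbed. The bottle has shifted, from pixel (122,258) to (111,272). Starting the return with cassette 1.

Emit:
drive_tool([
  [0.3,[0,0,-0.02],[0,0,0]],
  [0.3,[0,0,-0.03],[0,0,0]],
  [0.3,[0,0,-0.03],[0,0,0]],
  [0.3,[0,0,-0.03],[0,0,0]],
  [0.3,[0,0,-0.025],[0,0,0]],
  [0.3,[0,0,-0.02],[0,0,0]],
  [0.3,[0,0,-0.012],[0,0,0]],
  [0.3,[0,0,-0.006],[0,0,0]],
  [0.3,[0,0,0],[0,0,0]],
  [0.3,[0,0,0],[0,0,0]],
])

```text
clock: 54.4
position: [0.5155, -0.1216, 0.0789]
ee_rot: [-180.0, 0.1, 168.3]
wrist_force: [-0.0, -0.6, 1.0]
width: 0.0299
```

Emit:
drive_tool([
  [1,[0,0,0],[0,0,0]],
  [1,[0,0,0],[0,0,0]],
  [1,[0,0,0],[0,0,0]],
  [1,[0,0,0],[0,0,0]],
  [1,[0,0,0],[0,0,0]],
  [1,[0,0,0.006],[0,0,0]],
  [1,[0,0,0.012],[0,0,0]],
  [1,[0,0,0.014],[0,0,0]],
  [1,[0,0,0.01],[0,0,0]],
  [1,[0,0,0],[0,0,0]],
])

```text
clock: 55.65
position: [0.5159, -0.1218, 0.1216]
ee_rot: [-180.0, 0.2, 168.3]
wrist_force: [0.2, 0.2, -2.1]
width: 0.0074
```

Emit:
drive_tool([
  [1,[-0.01,0.002,0],[0,0,0]],
  [1,[-0.015,0.003,0],[0,0,0]],
  [1,[-0.014,0.003,0],[0,0,0]],
  [1,[-0.006,0.0012,0.008],[0,0,0]],
  [1,[0,0.015,0.012],[0,0,0]],
  [1,[0.004,0.035,0.008],[0,0,0]],
  [1,[0.009,0.052,0],[0,0,0.0125]],
  [1,[0.009,0.053,0],[0,0,0]],
  [1,[0.009,0.053,0],[0,0,0]],
  [1,[0.009,0.053,0],[0,0,0]],
])

```text
clock: 56.9
position: [0.5107, 0.1517, 0.1496]
ee_rot: [179.9, 0.1, 169.0]
wrist_force: [1.3, -0.3, -1.4]
width: 0.0076
```

Emit:
drive_tool([
  [1,[0.009,0.047,0],[0,0,0]],
  [1,[0.007,0.034,0],[0,0,0]],
  [1,[0.004,0.016,0],[0,0,0]],
  [1,[0.0016,0.005,0],[0,0,0]],
  [1,[0,0,0],[0,0,0]],
  [1,[0,0,0],[0,0,0]],
  [1,[0,0,0],[0,0,0]],
  [1,[0,0,0],[0,0,0]],
  [1,[0,0,0],[0,0,0]],
  [1,[0,0,0],[0,0,0]],
])

```text
clock: 58.15
position: [0.5314, 0.2507, 0.1481]
ee_rot: [180.0, 0.0, 169.0]
wrist_force: [-0.6, 0.2, -1.8]
width: 0.0072
```

```bash
python3 chk.py; python3 - <<'E'
from h import *
s,p=wrist(); save(p,"w9",1.55)
E
```

```text
58.15 [0.5314 0.2507 0.1481] [180.     0.   169.01] 0.0072
edge row 238.5 [ 92.  90.  90.  88.  87.  84. 123. 127. 126. 125. 125. 124.]
rear dist 0.021794693604072993
```

View pics/w9.png

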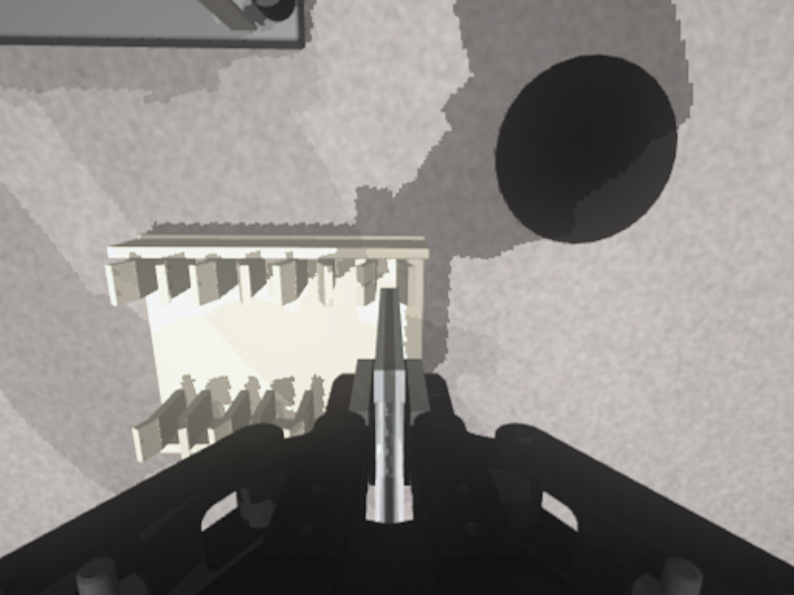

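Emit:
drive_tool([
  [1,[0,0,-0.01],[0,0,0]],
  [1,[0,0,-0.012],[0,0,0]],
  [1,[0,0,-0.01],[0,0,0]],
  [1,[0,0,-0.008],[0,0,0]],
  [1,[0,0,-0.008],[0,0,0]],
  [1,[0,0,-0.008],[0,0,0]],
  [1,[0,0,-0.007],[0,0,0]],
  [1,[0,0,-0.004],[0,0,0]],
  [1,[0,0,-0.002],[0,0,0]],
  [1,[0,0,0],[0,0,0]],
])

```text
clock: 59.5
position: [0.5313, 0.2506, 0.079]
ee_rot: [-180.0, -0.0, 169.0]
wrist_force: [-1.5, -2.0, -1.3]
width: 0.0075
```

Emit:
drive_tool([
  [0.3,[0,0,0],[0,0,0]],
  [0.3,[0,0,0],[0,0,0]],
  [0.3,[0,0,0],[0,0,0]],
  [0.3,[0,0,0],[0,0,0]],
  [0.3,[0,0,0.01],[0,0,0]],
  [0.3,[0,0,0.02],[0,0,0]],
  [0.3,[0,0,0.025],[0,0,0]],
  [0.3,[0,0,0.014],[0,0,0]],
  [0.3,[0,-0.02,0],[0,0,0]],
  [0.3,[-0.002,-0.04,0],[0,0,0]],
])

```text
clock: 60.75
position: [0.5291, 0.19, 0.1476]
ee_rot: [-180.0, -0.0, 169.1]
wrist_force: [0.5, 0.0, -0.1]
width: 0.0296
```

Emit:
drive_tool([
  [0.3,[-0.003,-0.053,0],[0,0,-0.0125]],
  [0.3,[-0.003,-0.055,0],[0,0,0]],
  [0.3,[-0.003,-0.055,0],[0,0,0]],
  [0.3,[-0.003,-0.055,0],[0,0,0]],
  [0.3,[-0.003,-0.053,0],[0,0,0]],
  [0.3,[-0.0026,-0.043,0],[0,0,0]],
  [0.3,[0,-0.0283,0],[0,0,0]],
  [0.3,[0,-0.01,0],[0,0,0]],
  [0.3,[0,0,0],[0,0,0]],
  [0.3,[0,0,0],[0,0,0]],
])

```text
clock: 62.0
position: [0.5113, -0.1605, 0.1477]
ee_rot: [180.0, -0.1, 168.3]
wrist_force: [-0.0, 0.2, 0.1]
width: 0.03
```

```bash
python3 lat.py | cut -c1-330
```

```text
62.0 [ 0.5113 -0.1605  0.1477] [ 1.7997e+02 -6.0000e-02  1.6835e+02] 0.03
198 [172, 171, 171, 172, 171, 171, 171, 171, 171, 171, 172, 173, 142, 122, 124, 121, 115, 96, 190, 215, 215, 198, 139, 113, 109, 103, 122, 197, 216, 215, 195, 125, 87, 91, 90, 105, 111, 111, 110, 111, 111, 110, 109, 111, 164, 179, 177, 176, 177, 176, 176, 176, 176, 176, 176, 176, 176]
215 [157, 157, 157, 156, 156, 156, 156, 156, 156, 156, 156, 158, 136, 112, 112, 115, 114, 104, 185, 208, 213, 214, 163, 101, 85, 83, 135, 194, 208, 207, 169, 109, 88, 90, 90, 105, 111, 110, 110, 110, 110, 108, 130, 153, 172, 177, 175, 176, 175, 176, 176, 176, 175, 175, 175, 176, 175]
225 [156, 155, 155, 155, 156, 155, 155, 155, 155, 155, 155, 156, 143, 115, 111, 114, 115, 81, 182, 209, 207, 192, 133, 90, 86, 83, 134, 194, 207, 207, 164, 101, 86, 90, 93, 106, 110, 109, 109, 109, 109, 108, 125, 140, 168, 176, 175, 175, 175, 175, 175, 174, 175, 175, 175, 174, 174]
```

Emit:
drive_tool([
  [0.3,[0,-0.0005,-0.02],[0,0,0]],
  [0.3,[0,0,-0.02],[0,0,0]],
  [0.3,[0,0,-0.019],[0,0,0]],
  [0.3,[0,0,-0.01],[0,0,0]],
  [0.3,[0,0,0],[0,0,0]],
  [1,[0,0,0],[0,0,0]],
  [1,[0,0,0],[0,0,0]],
  [1,[0,0,0],[0,0,0]],
  [1,[0,0,0],[0,0,0]],
  [1,[0,0,0],[0,0,0]],
])

```text
clock: 63.3
position: [0.5126, -0.1623, 0.08]
ee_rot: [-180.0, 0.1, 168.3]
wrist_force: [0.4, -0.2, 5.9]
width: 0.0076
```

Emit:
drive_tool([
  [1,[0,0,0.006],[0,0,0]],
  [1,[0,0,0.012],[0,0,0]],
  [1,[0,0,0.014],[0,0,0]],
  [1,[0,0,0.01],[0,0,0]],
  [1,[0,0,0],[0,0,0]],
  [1,[0,0,0],[0,0,0]],
  [1,[-0.01,0.002,0],[0,0,0]],
  [1,[-0.015,0.003,0],[0,0,0]],
  [1,[-0.014,0.003,0],[0,0,0]],
  [1,[-0.006,0.0012,0.008],[0,0,0]],
])

```text
clock: 64.55
position: [0.4643, -0.1519, 0.1284]
ee_rot: [180.0, -0.2, 168.3]
wrist_force: [0.2, -0.2, -0.8]
width: 0.007
```

Emit:
drive_tool([
  [1,[0,0.015,0.012],[0,0,0]],
  [1,[0.004,0.035,0.008],[0,0,0]],
  [1,[0.009,0.052,0],[0,0,0.0125]],
  [1,[0.009,0.053,0],[0,0,0]],
  [1,[0.009,0.053,0],[0,0,0]],
  [1,[0.009,0.053,0],[0,0,0]],
  [1,[0.009,0.047,0],[0,0,0]],
  [1,[0.007,0.034,0],[0,0,0]],
  [1,[0.004,0.016,0],[0,0,0]],
  [1,[0.002,0.005,0],[0,0,0]],
])

```text
clock: 65.8
position: [0.5291, 0.2112, 0.1497]
ee_rot: [180.0, 0.0, 169.1]
wrist_force: [0.3, -0.5, -1.2]
width: 0.0073
```

Emit:
drive_tool([
  [1,[0,0,0],[0,0,0]],
  [1,[0,0,0],[0,0,0]],
  [1,[0,0,0],[0,0,0]],
  [1,[0,0,0],[0,0,0]],
  [1,[0,0,0],[0,0,0]],
  [1,[0,0,0],[0,0,0]],
  [1,[0,0,0],[0,0,0]],
  [1,[0,0,0],[0,0,0]],
  [1,[0,0,0],[0,0,0]],
  [1,[0,0,0],[0,0,0]],
])

```text
clock: 67.05
position: [0.5288, 0.2102, 0.1491]
ee_rot: [-180.0, -0.0, 169.0]
wrist_force: [0.4, -0.4, -1.8]
width: 0.0074
```

```bash
python3 chk.py
```

```text
67.05 [0.5288 0.2102 0.1491] [-180.     -0.    169.02] 0.0074
edge row 224.5 [ 89.  88.  85. 130. 129. 128. 128. 127. 132. 129. 124. 124.]
rear dist 0.02764826514350333
```

Emit:
drive_tool([
  [1,[0,0,-0.01],[0,0,0]],
  [1,[0,0,-0.012],[0,0,0]],
  [1,[0,0,-0.01],[0,0,0]],
  [1,[0,0,-0.008],[0,0,0]],
  [1,[0,0,-0.008],[0,0,0]],
  [1,[0,0,-0.008],[0,0,0]],
  [1,[0,0,-0.007],[0,0,0]],
  [1,[0,0,-0.004],[0,0,0]],
  [1,[0,0,-0.002],[0,0,0]],
  [1,[0,0,0],[0,0,0]],
])

```text
clock: 68.35
position: [0.5288, 0.2101, 0.0802]
ee_rot: [-180.0, -0.0, 169.0]
wrist_force: [0.1, -0.4, -0.8]
width: 0.0075
```

Emit:
drive_tool([
  [0.3,[0,0,0],[0,0,0]],
  [0.3,[0,0,0],[0,0,0]],
  [0.3,[0,0,0],[0,0,0]],
  [0.3,[0,0,0],[0,0,0]],
  [0.3,[0,0,0.01],[0,0,0]],
  [0.3,[0,0,0.02],[0,0,0]],
  [0.3,[0,0,0.025],[0,0,0]],
  [0.3,[0,0,0.013],[0,0,0]],
  [0.3,[-0.002,-0.02,0],[0,0,0]],
  [0.3,[-0.003,-0.04,0],[0,0,0]],
])

```text
clock: 69.6
position: [0.5233, 0.1495, 0.1476]
ee_rot: [-180.0, -0.0, 169.1]
wrist_force: [1.1, -0.4, 0.1]
width: 0.0298
```

Emit:
drive_tool([
  [0.3,[-0.003,-0.053,0],[0,0,-0.0125]],
  [0.3,[-0.004,-0.055,0],[0,0,0]],
  [0.3,[-0.004,-0.055,0],[0,0,0]],
  [0.3,[-0.004,-0.055,0],[0,0,0]],
  [0.3,[-0.003,-0.052,0],[0,0,0]],
  [0.3,[-0.002,-0.043,0],[0,0,0]],
  [0.3,[-0.0014,-0.0277,0],[0,0,0]],
  [0.3,[0,-0.01,0],[0,0,0]],
  [0.3,[0,0,0],[0,0,0]],
  [0.3,[0,0,0],[0,0,0]],
])

```text
clock: 70.85
position: [0.5019, -0.1994, 0.1477]
ee_rot: [180.0, -0.1, 168.4]
wrist_force: [0.3, 0.2, -0.4]
width: 0.0299
```

```bash
python3 lat.py | cut -c1-330
```

```text
70.85 [ 0.5019 -0.1994  0.1477] [ 1.7996e+02 -6.0000e-02  1.6835e+02] 0.0299
198 [172, 172, 172, 172, 172, 172, 172, 172, 172, 172, 172, 174, 146, 122, 123, 125, 125, 84, 194, 223, 220, 224, 160, 115, 113, 111, 124, 198, 217, 216, 213, 138, 87, 91, 91, 104, 111, 111, 111, 111, 110, 110, 109, 126, 135, 168, 178, 177, 176, 177, 176, 176, 176, 176, 176, 176, 176]
215 [157, 157, 157, 157, 157, 157, 157, 157, 156, 157, 157, 158, 136, 115, 114, 116, 116, 82, 182, 209, 205, 219, 167, 137, 106, 83, 114, 190, 208, 206, 190, 124, 87, 91, 90, 106, 111, 111, 111, 110, 111, 110, 107, 145, 173, 177, 176, 176, 176, 176, 176, 176, 176, 176, 175, 175, 175]
225 [157, 156, 157, 156, 156, 156, 156, 156, 156, 156, 156, 157, 143, 114, 111, 116, 115, 82, 182, 209, 206, 211, 146, 90, 87, 85, 114, 190, 208, 207, 184, 118, 86, 90, 93, 106, 110, 110, 110, 110, 110, 108, 111, 163, 178, 176, 175, 175, 175, 175, 175, 175, 175, 175, 175, 175, 175]
```

Emit:
drive_tool([
  [0.3,[0,-0.0005,-0.02],[0,0,0]],
  [0.3,[0,0,-0.02],[0,0,0]],
  [0.3,[0,0,-0.019],[0,0,0]],
  [0.3,[0,0,-0.01],[0,0,0]],
  [0.3,[0,0,0],[0,0,0]],
  [1,[0,0,0],[0,0,0]],
  [1,[0,0,0],[0,0,0]],
  [1,[0,0,0],[0,0,0]],
  [1,[0,0,0],[0,0,0]],
  [1,[0,0,0],[0,0,0]],
])

```text
clock: 72.15
position: [0.5031, -0.2013, 0.08]
ee_rot: [-180.0, 0.1, 168.3]
wrist_force: [-0.6, 1.3, 6.6]
width: 0.0075
```

Emit:
drive_tool([
  [1,[0,0,0.006],[0,0,0]],
  [1,[0,0,0.012],[0,0,0]],
  [1,[0,0,0.014],[0,0,0]],
  [1,[0,0,0.01],[0,0,0]],
  [1,[0,0,0],[0,0,0]],
  [1,[0,0,0],[0,0,0]],
  [1,[-0.01,0.002,0],[0,0,0]],
  [1,[-0.015,0.003,0],[0,0,0]],
  [1,[-0.014,0.003,0],[0,0,0]],
  [1,[-0.006,0.0012,0.008],[0,0,0]],
])

```text
clock: 73.4
position: [0.455, -0.1908, 0.1285]
ee_rot: [179.9, -0.2, 168.3]
wrist_force: [-0.1, -0.7, -1.2]
width: 0.0074
```

Emit:
drive_tool([
  [1,[0,0.015,0.012],[0,0,0]],
  [1,[0.004,0.035,0.008],[0,0,0]],
  [1,[0.009,0.052,0],[0,0,0.0125]],
  [1,[0.009,0.053,0],[0,0,0]],
  [1,[0.009,0.053,0],[0,0,0]],
  [1,[0.009,0.053,0],[0,0,0]],
  [1,[0.009,0.047,0],[0,0,0]],
  [1,[0.007,0.034,0],[0,0,0]],
  [1,[0.004,0.015,0],[0,0,0]],
  [1,[0.002,0.005,0],[0,0,0]],
])

```text
clock: 74.65
position: [0.5197, 0.1712, 0.1497]
ee_rot: [180.0, 0.1, 169.1]
wrist_force: [-0.3, -0.6, -0.4]
width: 0.0073
```

Emit:
drive_tool([
  [1,[0,0,0],[0,0,0]],
  [1,[0,0,0],[0,0,0]],
  [1,[0,0,0],[0,0,0]],
  [1,[0,0,0],[0,0,0]],
  [1,[0,0,0],[0,0,0]],
  [1,[0,0,0],[0,0,0]],
  [1,[0,0,0],[0,0,0]],
  [1,[0,0,0],[0,0,0]],
  [1,[0,0,0],[0,0,0]],
  [1,[0,0,0],[0,0,0]],
])

```text
clock: 75.9
position: [0.5194, 0.1702, 0.1491]
ee_rot: [180.0, 0.0, 169.0]
wrist_force: [0.9, 0.2, -0.7]
width: 0.0073
```

```bash
python3 chk.py
```

```text
75.9 [0.5194 0.1702 0.1491] [180.     0.   169.01] 0.0073
edge row 226.5 [ 87.  86.  85. 115. 126. 126. 125. 125. 126. 126. 119. 121.]
rear dist 0.026822766497873147
```

Emit:
drive_tool([
  [1,[0.001,0.0005,-0.01],[0,0,0]],
  [1,[0,0,-0.012],[0,0,0]],
  [1,[0,0,-0.01],[0,0,0]],
  [1,[0,0,-0.008],[0,0,0]],
  [1,[0,0,-0.008],[0,0,0]],
  [1,[0,0,-0.008],[0,0,0]],
  [1,[0,0,-0.007],[0,0,0]],
  [1,[0,0,-0.004],[0,0,0]],
  [1,[0,0,-0.002],[0,0,0]],
  [1,[0,0,0],[0,0,0]],
])

```text
clock: 77.2
position: [0.5206, 0.1707, 0.0803]
ee_rot: [180.0, 0.0, 169.0]
wrist_force: [-0.7, -0.2, -1.3]
width: 0.0077
```

Emit:
drive_tool([
  [0.3,[0,0,0],[0,0,0]],
  [0.3,[0,0,0],[0,0,0]],
  [0.3,[0,0,0],[0,0,0]],
  [0.3,[0,0,0],[0,0,0]],
  [0.3,[0,0,0.01],[0,0,0]],
  [0.3,[0,0,0.02],[0,0,0]],
  [0.3,[0,0,0.025],[0,0,0]],
  [0.3,[0,0,0.013],[0,0,0]],
  [0.3,[-0.002,-0.02,0],[0,0,0]],
  [0.3,[-0.003,-0.04,0],[0,0,0]],
])

```text
clock: 78.45
position: [0.5149, 0.1101, 0.1477]
ee_rot: [-180.0, -0.0, 169.1]
wrist_force: [0.4, 0.5, 0.4]
width: 0.0299
```

Emit:
drive_tool([
  [0.3,[-0.003,-0.053,0],[0,0,-0.0125]],
  [0.3,[-0.004,-0.055,0],[0,0,0]],
  [0.3,[-0.004,-0.055,0],[0,0,0]],
  [0.3,[-0.004,-0.055,0],[0,0,0]],
  [0.3,[-0.004,-0.052,0],[0,0,0]],
  [0.3,[-0.003,-0.043,0],[0,0,0]],
  [0.3,[-0.001,-0.0272,0],[0,0,0]],
  [0.3,[0,-0.01,0],[0,0,0]],
  [0.3,[0,0,0],[0,0,0]],
  [0.3,[0,0,0],[0,0,0]],
])

```text
clock: 79.7
position: [0.4919, -0.2384, 0.1477]
ee_rot: [180.0, -0.1, 168.4]
wrist_force: [0.5, -1.0, -1.3]
width: 0.0301
```

```bash
python3 lat.py | cut -c1-330
```

```text
79.7 [ 0.4919 -0.2384  0.1477] [ 1.7996e+02 -7.0000e-02  1.6835e+02] 0.0301
198 [177, 178, 178, 177, 178, 177, 177, 177, 177, 177, 177, 179, 154, 122, 125, 131, 132, 100, 86, 201, 226, 224, 228, 165, 123, 127, 126, 120, 205, 225, 224, 227, 153, 99, 100, 108, 114, 115, 115, 115, 115, 115, 114, 112, 141, 154, 175, 181, 181, 181, 180, 180, 180, 180, 180, 180, 180]
215 [164, 163, 162, 162, 162, 162, 162, 162, 162, 162, 162, 164, 149, 126, 120, 121, 122, 102, 87, 189, 213, 216, 234, 182, 143, 111, 89, 124, 196, 213, 210, 193, 128, 92, 95, 108, 115, 115, 115, 115, 115, 115, 114, 111, 149, 177, 181, 180, 180, 180, 180, 180, 180, 180, 179, 179, 179]
225 [162, 161, 162, 161, 161, 161, 161, 161, 161, 161, 161, 162, 149, 126, 119, 120, 121, 102, 86, 189, 213, 216, 234, 178, 103, 91, 90, 124, 196, 211, 208, 194, 129, 92, 94, 109, 115, 114, 114, 114, 114, 114, 113, 115, 167, 182, 180, 179, 179, 179, 179, 179, 179, 179, 179, 178, 178]
```

Emit:
drive_tool([
  [0.3,[0,0,-0.02],[0,0,0]],
  [0.3,[0,0,-0.02],[0,0,0]],
  [0.3,[0,0,-0.019],[0,0,0]],
  [0.3,[0,0,-0.01],[0,0,0]],
  [0.3,[0,0,0],[0,0,0]],
  [1,[0,0,0],[0,0,0]],
  [1,[0,0,0],[0,0,0]],
  [1,[0,0,0],[0,0,0]],
  [1,[0,0,0],[0,0,0]],
  [1,[0,0,0],[0,0,0]],
])

```text
clock: 81.0
position: [0.4931, -0.2398, 0.08]
ee_rot: [-180.0, 0.1, 168.3]
wrist_force: [-0.4, 0.5, 5.5]
width: 0.0073
```

Emit:
drive_tool([
  [1,[0,0,0.006],[0,0,0]],
  [1,[0,0,0.012],[0,0,0]],
  [1,[0,0,0.014],[0,0,0]],
  [1,[0,0,0.01],[0,0,0]],
  [1,[0,0,0],[0,0,0]],
  [1,[0,0,0],[0,0,0]],
  [1,[-0.01,0.002,0],[0,0,0]],
  [1,[-0.015,0.003,0],[0,0,0]],
  [1,[-0.014,0.003,0],[0,0,0]],
  [1,[-0.006,0.0012,0.008],[0,0,0]],
])

```text
clock: 82.25
position: [0.4451, -0.2292, 0.1284]
ee_rot: [179.9, -0.2, 168.3]
wrist_force: [1.0, -0.3, -1.0]
width: 0.0076
```

Emit:
drive_tool([
  [1,[0,0.015,0.012],[0,0,0]],
  [1,[0.004,0.035,0.008],[0,0,0]],
  [1,[0.009,0.052,0],[0,0,0.0125]],
  [1,[0.009,0.053,0],[0,0,0]],
  [1,[0.009,0.053,0],[0,0,0]],
  [1,[0.009,0.053,0],[0,0,0]],
  [1,[0.009,0.047,0],[0,0,0]],
  [1,[0.007,0.034,0],[0,0,0]],
  [1,[0.005,0.0155,0],[0,0,0]],
  [1,[0.002,0.005,0],[0,0,0]],
])

```text
clock: 83.5
position: [0.5109, 0.1331, 0.1498]
ee_rot: [180.0, 0.1, 169.1]
wrist_force: [-0.8, -0.5, -0.8]
width: 0.0074
```

Emit:
drive_tool([
  [1,[0,0,0],[0,0,0]],
  [1,[0,0,0],[0,0,0]],
  [1,[0,0,0],[0,0,0]],
  [1,[0,0,0],[0,0,0]],
  [1,[0,0,0],[0,0,0]],
  [1,[0,0,0],[0,0,0]],
  [1,[0,0,0],[0,0,0]],
  [1,[0,0,0],[0,0,0]],
  [1,[0,0,0],[0,0,0]],
  [1,[0,0,0],[0,0,0]],
])

```text
clock: 84.75
position: [0.5104, 0.1322, 0.1491]
ee_rot: [-180.0, -0.0, 169.0]
wrist_force: [-0.1, -0.2, -0.9]
width: 0.0073
```

```bash
python3 chk.py
```

```text
84.75 [0.5104 0.1322 0.1491] [-180.     -0.    169.01] 0.0073
edge row 230.5 [ 88.  86.  85.  82. 113. 128. 128. 127. 127. 128. 122. 125.]
rear dist 0.025159176319627777
```

Emit:
drive_tool([
  [1,[0.0012,0,-0.01],[0,0,0]],
  [1,[0,0,-0.012],[0,0,0]],
  [1,[0,0,-0.01],[0,0,0]],
  [1,[0,0,-0.008],[0,0,0]],
  [1,[0,0,-0.008],[0,0,0]],
  [1,[0,0,-0.008],[0,0,0]],
  [1,[0,0,-0.007],[0,0,0]],
  [1,[0,0,-0.004],[0,0,0]],
  [1,[0,0,-0.002],[0,0,0]],
  [1,[0,0,0],[0,0,0]],
])

```text
clock: 86.05
position: [0.5115, 0.1321, 0.0801]
ee_rot: [-180.0, -0.0, 169.0]
wrist_force: [-0.6, -2.3, -0.3]
width: 0.0073
```

Emit:
drive_tool([
  [0.3,[0,0,0],[0,0,0]],
  [0.3,[0,0,0],[0,0,0]],
  [0.3,[0,0,0],[0,0,0]],
  [0.3,[0,0,0],[0,0,0]],
  [0.3,[0,0,0.01],[0,0,0]],
  [0.3,[0,0,0.02],[0,0,0]],
  [0.3,[0,0,0.04],[0,0,0]],
  [0.3,[0,0,0.05],[0,0,0]],
  [0,[0,0,0.05],[0,0,0]],
  [-0.5,[0,0,0.02],[0,0,0]],
])

```text
clock: 87.3
position: [0.5135, 0.1325, 0.2749]
ee_rot: [179.9, 0.4, 169.0]
wrist_force: [0.7, -0.3, 0.3]
width: 0.0597
```

```bash
cat > bot.py <<'E'
from h import *
T=manip.read_camera("top"); S=manip.read_camera("scene"); print(manip.state()["clock"],manip.state()["position"].round(4))
# circle z=.08 cap centroid by white; use network masks
for p,nm in((T,"T"),(S,"S")):
  for n,z in(("bottle_center",.04),("mat",.002)):
    for d in manip.trace(p,n)[:2]:
      ys,xs=np.nonzero(d["mask"]); print(nm,n,round(d["conf"],2),np.round(d["at"]),ray(p,d["at"],z)[:2].round(4),xs.min(),xs.max(),ys.min(),ys.max(),d["mask"].sum())
f=T["frame"].astype(int)
E
python3 bot.py
python3 - <<'E'
from h import *
s,p=wrist(); S=manip.read_camera("scene")["frame"]; T=manip.read_camera("top")["frame"]
a=cv2.resize(S[165:245,275:375],(500,400)); b=cv2.resize(S[220:310,80:150],(300,386)); c=cv2.resize(T[200:260,360:420],(300,200)); d=cv2.resize(T[160:230,155:240],(300,200))
e=cv2.resize(p["frame"],(267,200))
o=np.zeros((600,800,3),np.uint8); o[:400,:500]=a; o[:386,500:]=b; o[400:,500:]=c; o[400:,:300]=d; o[400:,300:500]=e[:,:200]
cv2.imwrite("pics/w10.png",o[:,:,::-1])
E
```

```text
87.4 [0.5137 0.1325 0.2742]
T mat 0.83 [137. 220.] [0.4687 0.375 ] 122 147 203 233 599
S bottle_center 0.92 [111. 270.] [ 0.4796 -0.4336] 96 126 253 291 922
S bottle_center 0.58 [215. 246.] [ 0.5406 -0.1803] 175 252 210 286 4307
S mat 0.74 [352. 180.] [0.4721 0.3813] 341 364 175 190 270
```

View pics/w10.png

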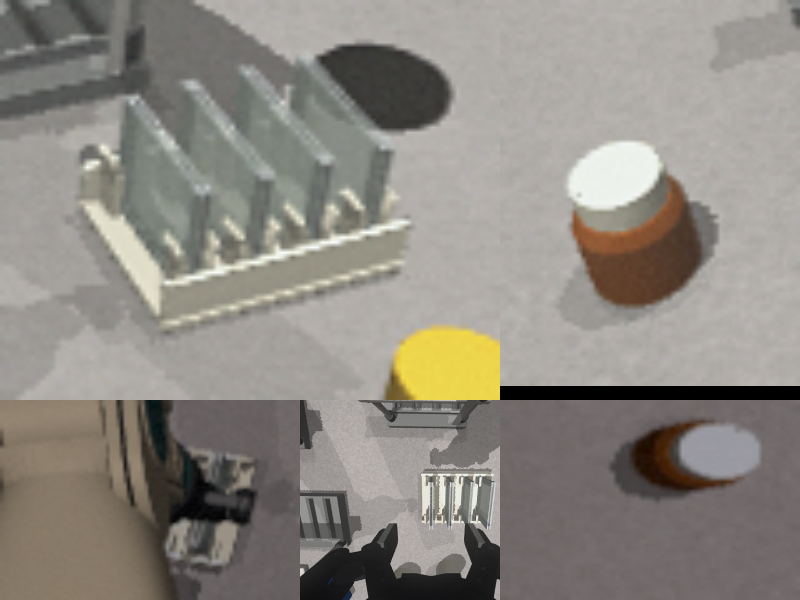

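```bash
python3 - <<'E'
from h import *
T=manip.read_camera("top"); S=manip.read_camera("scene")
print(ray(T,(404,215.6),.08), ray(S,(107.1,259.9),.08))
s,p=wrist(); print(s["position"])
M=np.eye(4); M[:3,:3]=Ro.from_euler("xyz",[179.99932,0,168.774],degrees=True).as_matrix(); M[:3,3]=[.49605,.19764,.30032]
C=np.linalg.inv(M@np.array(p["tool_from_camera"])); p["rvec"]=cv2.Rodrigues(C[:3,:3])[0].ravel(); p["tvec"]=C[:3,3]
print([ray(p,np.array(a)/1.55,.002)[:2].round(4).tolist() for a in((580,185),(523,185),(637,185),(580,127),(580,243))])
E
```

```text
[ 0.48048022 -0.43650888  0.08      ] [ 0.48132435 -0.43423486  0.08      ]
[0.51106825 0.13211105 0.26904423]
[[0.4744, 0.3735], [0.4647, 0.3244], [0.4841, 0.4226], [0.4264, 0.3774], [0.5257, 0.3692]]
```

Cassettes are all back home in the rack. The bottle is at about (0.481, -0.435) and the mat at about (0.473, 0.376). Going for the bottle.

Emit:
drive_tool([
  [-1,[0,-0.03,0],[0,0,0]],
  [-1,[-0.003,-0.055,0],[0,0,0]],
  [-1,[-0.003,-0.057,0],[0,0,0]],
  [-1,[-0.003,-0.057,0],[0,0,0]],
  [-1,[-0.003,-0.057,0],[0,0,0]],
  [-1,[-0.003,-0.057,0],[0,0,0]],
  [-1,[-0.003,-0.057,0],[0,0,0]],
  [-1,[-0.003,-0.057,0],[0,0,0]],
  [-1,[-0.003,-0.057,0],[0,0,0]],
  [-1,[-0.003,-0.045,0],[0,0,0]],
])

```text
clock: 89.15
position: [0.4842, -0.3992, 0.2697]
ee_rot: [180.0, -0.0, 168.9]
wrist_force: [0.7, 0.9, -0.7]
width: 0.0853
```

Emit:
drive_tool([
  [-1,[-0.003,-0.028,0],[0,0,0]],
  [-1,[0,-0.01,0],[0,0,0]],
  [-1,[0,0,-0.03],[0,0,0]],
  [-1,[0,0,-0.04],[0,0,0]],
  [-1,[0,0,-0.02],[0,0,0]],
  [-1,[0,0,0],[0,0,0]],
  [-1,[0,0,0],[0,0,0]],
  [-1,[0,0,0],[0,0,0]],
  [-1,[0,0,0],[0,0,0]],
  [-1,[0,0,0],[0,0,0]],
])

```text
clock: 90.4
position: [0.4818, -0.4351, 0.1808]
ee_rot: [-180.0, 0.0, 169.0]
wrist_force: [-0.1, 0.3, -0.5]
width: 0.0852
```

```bash
python3 - <<'E'
from h import *
s,p=wrist(); print(s["clock"],s["position"].round(4),s["ee_rot"].round(2),s["width"])
a=proj(p,[[.481,-.435,.08],[.456,-.435,.08],[.481,-.41,.08],[.481,-.46,.08]]); print(a)
for u in a: cv2.circle(p["frame"],(int(u[0]),int(u[1])),1,(255,0,0),-1)
save(p,"w11",1.3)
E
```

```text
90.4 [ 0.4818 -0.4351  0.1808] [-1.7997e+02  5.0000e-02  1.6901e+02] 0.08515580177515923
[[250.34943784 201.02037408]
 [244.05529922 170.04194345]
 [282.0420199  195.16373981]
 [219.00754106 206.81220343]]
```

View pics/w11.png

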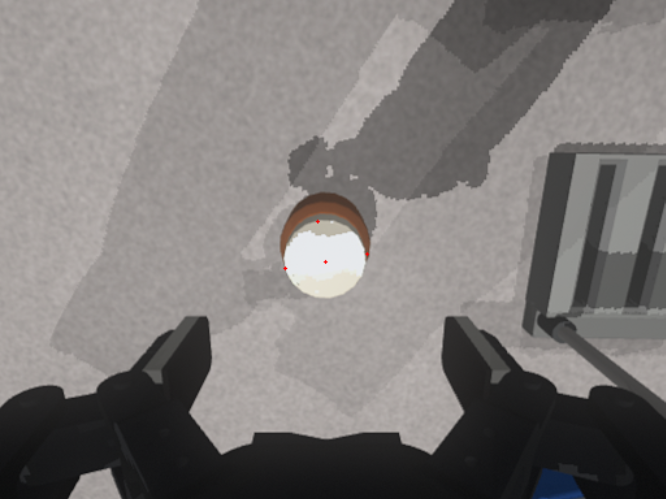

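Emit:
drive_tool([
  [-1,[0,0,-0.03],[0,0,0]],
  [-1,[0,0,-0.035],[0,0,0]],
  [-1,[0,0,-0.03],[0,0,0]],
  [-1,[0,0,-0.025],[0,0,0]],
  [-1,[0,0,-0.015],[0,0,0]],
  [-1,[0,0,-0.01],[0,0,0]],
  [-1,[0,0,0],[0,0,0]],
  [-1,[0,0,0],[0,0,0]],
  [1,[0,0,0],[0,0,0]],
  [1,[0,0,0],[0,0,0]],
])

```text
clock: 91.7
position: [0.4823, -0.4356, 0.0365]
ee_rot: [-179.9, 0.1, 169.0]
wrist_force: [0.3, 0.1, 3.9]
width: 0.0602
```

Emit:
drive_tool([
  [1,[0,0,0],[0,0,0]],
  [1,[0,0,0],[0,0,0]],
  [1,[0,0,0],[0,0,0]],
  [1,[0,0,0.01],[0,0,0]],
  [1,[0,0,0.02],[0,0,0]],
  [1,[0,0,0.03],[0,0,0]],
  [1,[0,0,0.03],[0,0,0]],
  [1,[0,0,0.03],[0,0,0]],
  [1,[0,0,0.02],[0,0,0]],
  [1,[0,0,0],[0,0,0]],
])

```text
clock: 92.95
position: [0.4828, -0.4359, 0.1782]
ee_rot: [-179.8, 0.2, 169.0]
wrist_force: [0.5, -0.6, -2.6]
width: 0.0604
```

Emit:
drive_tool([
  [1,[-0.003,0.02,0],[0,0,0]],
  [1,[-0.003,0.04,0],[0,0,0]],
  [1,[-0.003,0.055,0],[0,0,0]],
  [1,[0,0.055,0],[0,0,0]],
  [1,[0,0.055,0],[0,0,0]],
  [1,[0,0.055,0],[0,0,0]],
  [1,[0,0.055,0],[0,0,0]],
  [1,[0,0.055,0],[0,0,0]],
  [1,[0,0.055,0],[0,0,0]],
  [1,[0,0.055,0],[0,0,0]],
])

```text
clock: 94.2
position: [0.47, 0.0675, 0.1737]
ee_rot: [-180.0, -0.2, 169.0]
wrist_force: [1.0, 1.0, -2.1]
width: 0.0605
```

Emit:
drive_tool([
  [1,[0,0.055,0],[0,0,0]],
  [1,[0,0.055,0],[0,0,0]],
  [1,[0,0.055,0],[0,0,0]],
  [1,[0,0.055,0],[0,0,0]],
  [1,[0,0.045,0],[0,0,0]],
  [1,[0,0.03,0],[0,0,0]],
  [1,[0,0.0165,0],[0,0,0]],
  [1,[0,0,0],[0,0,0]],
  [1,[0,0,0],[0,0,0]],
  [1,[0,0,0],[0,0,0]],
])

```text
clock: 95.45
position: [0.4726, 0.3754, 0.175]
ee_rot: [-180.0, -0.0, 168.9]
wrist_force: [0.4, -0.6, -1.7]
width: 0.0603
```

```bash
python3 - <<'E'
from h import *
s,p=wrist(); print(s["clock"],s["position"].round(4),s["ee_rot"].round(2),s["width"])
g=p["frame"].astype(int); m=(g.max(2)<70)
a=proj(p,[[.473+.05*np.cos(t),.376+.05*np.sin(t),.002] for t in np.linspace(0,6.283,60)])
for u in a:
  if 0<u[0]<512 and 0<u[1]<384: cv2.circle(p["frame"],(int(u[0]),int(u[1])),1,(255,0,0),-1)
save(p,"w12",1.3)
E
```

```text
95.45 [0.4726 0.3754 0.175 ] [-1.7996e+02 -2.0000e-02  1.6892e+02] 0.060276611135462954
```

View pics/w12.png

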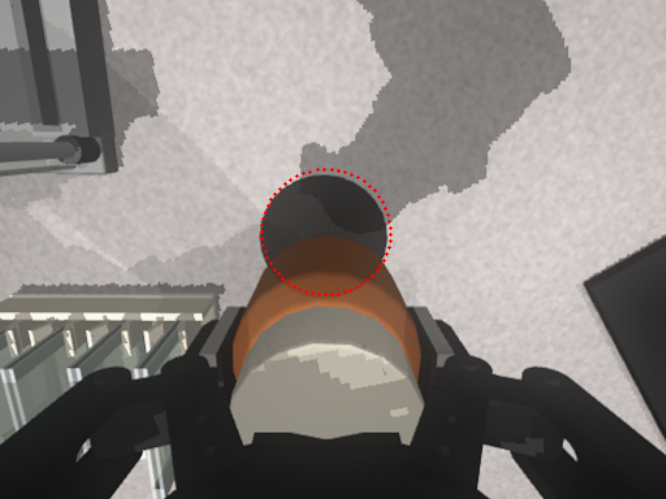

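Emit:
drive_tool([
  [1,[0.002,0,-0.02],[0,0,0]],
  [1,[0.002,0,-0.03],[0,0,0]],
  [1,[0,0,-0.03],[0,0,0]],
  [1,[0,0,-0.025],[0,0,0]],
  [1,[0,0,-0.015],[0,0,0]],
  [1,[0,0,-0.008],[0,0,0]],
  [1,[0,0,-0.005],[0,0,0]],
  [1,[0,0,-0.002],[0,0,0]],
  [1,[0,0,0],[0,0,0]],
  [1,[0,0,0],[0,0,0]],
])

```text
clock: 96.75
position: [0.477, 0.377, 0.0407]
ee_rot: [180.0, 0.0, 169.0]
wrist_force: [-0.5, 0.2, -2.4]
width: 0.0605
```

Still fully hanging (-2.4 N), so I lower slowly to contact.

Emit:
drive_tool([
  [1,[0,0,-0.001],[0,0,0]],
  [1,[0,0,-0.0005],[0,0,0]],
  [1,[0,0,-0.0005],[0,0,0]],
  [1,[0,0,0],[0,0,0]],
  [1,[0,0,0],[0,0,0]],
  [1,[0,0,0],[0,0,0]],
  [1,[0,0,0],[0,0,0]],
  [1,[0,0,0],[0,0,0]],
  [1,[0,0,0],[0,0,0]],
  [1,[0,0,0],[0,0,0]],
])

```text
clock: 98.0
position: [0.4766, 0.3768, 0.0385]
ee_rot: [180.0, 0.0, 169.0]
wrist_force: [-2.2, -1.6, 5.0]
width: 0.0605
```

Contact with the mat. I release, then rise clear.

Emit:
drive_tool([
  [-0.9,[0,0,0],[0,0,0]],
  [-0.9,[0,0,0],[0,0,0]],
  [-0.9,[0,0,0],[0,0,0]],
  [-0.9,[0,0,0],[0,0,0]],
  [-0.9,[0,0,0],[0,0,0]],
  [-0.9,[0,0,0.01],[0,0,0]],
  [-0.9,[0,0,0.02],[0,0,0]],
  [-0.9,[0,0,0.04],[0,0,0]],
  [-0.9,[0,0,0.05],[0,0,0]],
  [-0.9,[0,0,0.05],[0,0,0]],
])

```text
clock: 99.25
position: [0.4765, 0.3766, 0.2103]
ee_rot: [180.0, 0.0, 169.0]
wrist_force: [1.2, -0.4, 0.1]
width: 0.0812
```

Emit:
drive_tool([
  [-0.9,[0,0.02,0.02],[0,0,0]],
  [-0.9,[-0.03,0.04,0],[0,0,0]],
  [-0.9,[-0.04,0.04,0],[0,0,0]],
  [-0.9,[-0.04,0.04,0],[0,0,0]],
  [-0.9,[-0.02,0.02,0],[0,0,0]],
  [-0.9,[0,0,0],[0,0,0]],
  [-0.9,[0,0,0],[0,0,0]],
  [-0.9,[0,0,0],[0,0,0]],
  [-0.9,[0,0,0],[0,0,0]],
  [-0.9,[0,0,0],[0,0,0]],
])

```text
clock: 100.5
position: [0.3472, 0.5362, 0.2281]
ee_rot: [-180.0, -0.0, 169.0]
wrist_force: [-0.3, 0.5, -0.5]
width: 0.081
```

```bash
python3 bot.py; python3 - <<'E'
from h import *
S=manip.read_camera("scene")["frame"]; T=manip.read_camera("top")["frame"]
a=cv2.resize(S[120:345,70:420],(560,360)); d=cv2.resize(T[155:245,110:245],(480,320))[:240]
c=cv2.resize(S[155:245,290:385],(240,227))
o=np.zeros((600,800,3),np.uint8); o[:360,:560]=a; o[360:600,:480]=d; o[:227,560:]=c
e=cv2.resize(T[105:235,190:400],(320,198)); o[360:558,480:]=e
cv2.imwrite("pics/w13.png",o[:,:,::-1])
E
```

```text
100.6 [0.3469 0.5364 0.2281]
T bottle_center 0.61 [133. 219.] [0.4701 0.3772] 122 145 207 226 381
T mat 0.74 [144. 222.] [0.4622 0.3534] 126 153 202 233 369
S bottle_center 0.78 [353. 173.] [0.4782 0.3756] 343 362 158 186 457
S mat 0.59 [309. 201.] [0.4875 0.1819] 299 317 185 218 389
S mat 0.52 [353. 185.] [0.4941 0.3663] 339 364 175 190 111
```

View pics/w13.png

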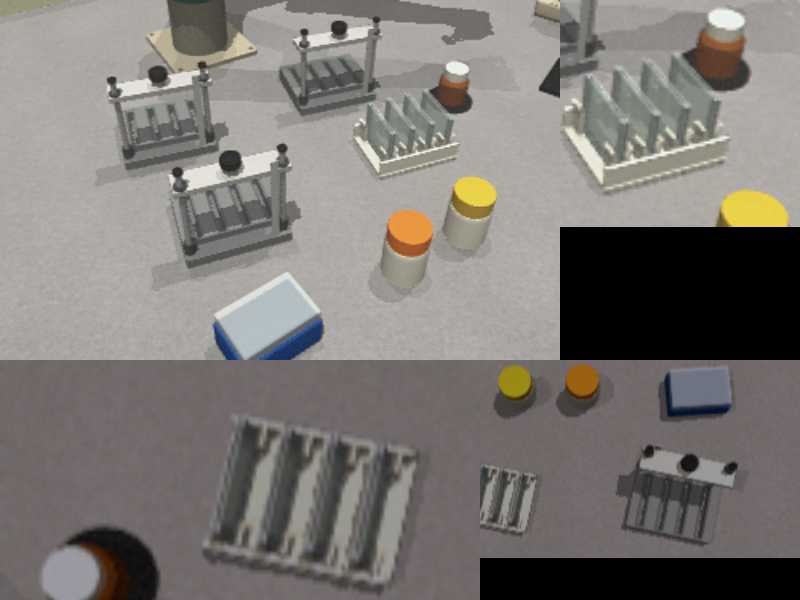

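The four cassettes stand home in the rack, the stand is empty with its bar up, and the bottle is upright on the mat. The jars and tip box haven't moved.

```bash
python3 -c "
from rig import manip
print(manip.finish_job(), manip.state()['clock'])"
```

```text
the job is handed in; nothing more can be done
the job is handed in; nothing more can be done
```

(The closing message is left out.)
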